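# Roll a conduit into the vee of a bench cam clamp and clamp it against the length stop

### The job

Load the piece of steel conduit for drilling: roll it across the rubber feed plate into the vee of the bench clamp, fingers behind it and under control (no lifting, no flicking), and have its end press the yellow plunger home against the length stop, by feel, without shoving the stop out of its setting. Let go so that the conduit lies free and centred in the vee, then bring the clamp lever fully down to hold it. Leave the stop's setting and the other things on the bench as they are.

Things in the scene. Friction and masses are not known exactly. Their poses are not given: they have to be found in the camera images.
- vee (a point): Conduit's centre line when home in the vee, mid-way under the ram, 66 mm above the bench. Axes: x = feed direction (level, across the bench to the robot's right), y = along the vee towards the stop (away from the robot), z up. The stand is bolted down, place and yaw (+-0.22) vary. Vee 90 degrees, 44 mm wide, 22 mm deep, y -100 to +75 mm; both edges (x -22, +22) at height 60, level with the feed plate; beyond it (+x) a 33 mm shoulder at height 60.
- plate (a point): Middle of the top of the rubber feed plate on the feed side (-x) of the vee, height 60 mm, axes as point vee. Plate 168 mm (x; it ends at the vee's -x edge) by 250 mm (y). Lip 8 mm thick, 6 mm proud along its outer (-x) edge. Conduit rolling on it feels some resistance and soon stops by itself; it tips into the vee once its centre is past x = -22 mm of point vee.
- head (a point): Middle of the lower feed-side edge of the C-frame's head, which overhangs vee and plate: from here 168 mm to +x, 22 mm to either side (y), height 145 to 225 mm; 55 mm on the -x side of point vee. Axes as point vee. A gripper pushing the conduit up to the vee must lean back over the plate (top towards -x), about 40 degrees. The column below, 44 mm wide, begins 63 mm to +x of point vee.
- conduit_mid (a point): On the axis, half-way along, of the zinc-grey steel conduit: 40 mm outside diameter, 180 mm long, 0.23 to 0.38 kg, black line round it near one end. Own y = its axis, roughly the vee's y; x, z turn as it rolls. Starts on the plate, centre 80 to 130 mm to -x of point vee, at height 80, up to 0.25 rad out of square, well short of the stop. Home in the vee its centre is at height 66.
- conduit: The conduit itself: origin and axes as for point conduit_mid. Pushed at its end it slides along the vee with 1 to 5 N, a little more to break it loose; an end pushed down or up as well drags harder.
- plunger (a joint): Flat round yellow plunger, 42 mm across, of the light limit switch on the face of the aluminium length stop, on the conduit's axis; m pressed in: 0 = out, 0.005 = home against the stop (0.3 N, then solid). The stop's setting is NOT measured: with the plunger home, the conduit's end stands 86 to 116 mm along y from point vee. Slide the conduit towards +y until it is felt to stop.
- stop (a joint): How far the length stop has slipped along y from its setting, m: 0 at the start. It is only finger-tight on its rail and slips if pushed with more than about 20 N.
- lever_knob (a point): Centre of the red ball knob, 32 mm across, at the end of the clamp lever. The lever's pivot is parallel to y of point vee, 35 mm to -x of it, at height 200 mm; the knob's centre is 125 mm from the pivot. The rod below the knob is 12 mm thick; below that, up to 67 mm from the pivot, a fork 66 mm wide (y) of 10 mm bar.
- lever (a joint): Clamp lever, rad: 0 = open, leaning 10 degrees from upright to the feed side (-x) (knob at height 323 mm); swings over the plate (-x) and down to its end stop at 1.40 = clamped, lever level (knob 160 mm to -x of point vee, height 200). Moves with 3 to 5 N at the knob, stays where left; its self-locking cam drives the ram.
- ram: Steel ram 22 mm thick under the head, with a round orange sprung pad 30 mm across; origin on its axis at the pad's underside, height 106 mm when open. The lever brings it down evenly by 22.5 mm; over the last 0.17 rad the pad presses on the conduit, in the end with about 11 N.
- breaker: White three-pole circuit breaker lying flat, 70 x 54 mm, 63 mm high, origin under its middle. Beside the stand; leave alone.
- coupling: Steel conduit coupling standing on end, 50 mm across, 55 mm high, origin under its middle. Leave alone.
- driver: Yellow-handled screwdriver lying flat, 190 mm long, 26 mm thick, origin under its middle. Leave alone.
- bin: Small orange bin with ferrules, 90 x 70 mm, 40 mm high, origin under its middle. Leave alone.
Things that resemble listed ones, but are neither listed nor needed, are in the scene too. There is more than one size of the conduit; the job needs the largest.

How it is judged (in metres and radians):
On the way:
1. the conduit lies home and at rest in the vee, square, the plunger pressed at least 3 of its 5 mm, nothing touching it, with the clamp still open (lever below 0.2) (x of conduit_mid in the frame of vee between -0.003 and 0.003 m and z of conduit_mid in the frame of vee between -0.003 and 0.003 m and angle between the y axis of conduit_mid and the y axis of vee, either way round below 0.03 rad and value of joint plunger above 0.003 m and linear speed of conduit below 0.01 m/s and contact force between conduit and the fingers below 0.2 N and contact force between conduit and the arm below 0.2 N and value of joint lever below 0.2 rad), for 0.3 s.
At the end, for the whole second after the job is handed in: Conduit in the vee (axis within 3 mm and 0.03 rad of the centre line), plunger pressed over 3 mm, at rest, untouched; lever above 1.3 rad, pad pressing over 5 N. The stop has not shifted more than 2.5 mm, nor the bystanders more than 20 mm (x of conduit_mid in the frame of vee between -0.003 and 0.003 m and z of conduit_mid in the frame of vee between -0.003 and 0.003 m and angle between the y axis of conduit_mid and the y axis of vee, either way round below 0.03 rad and value of joint plunger above 0.003 m and linear speed of conduit below 0.01 m/s and contact force between conduit and the fingers below 0.2 N and contact force between conduit and the arm below 0.2 N and value of joint lever above 1.3 rad and contact force between conduit and ram above 5 N).
It fails at once if the conduit is lifted off the feed plate instead of being rolled (height (world z) of conduit_mid above 0.096 m).
It fails at once if the conduit falls off the plate or the vee (height (world z) of conduit_mid below 0.05 m).
It fails at once if the conduit is flicked: it runs faster than 0.15 m/s while still on the feed plate (more than 35 mm short of the vee's middle) (linear speed of conduit above 0.15 m/s and x of conduit_mid in the frame of vee below -0.035 m).
It fails at once if the length stop is shoved more than 2.5 mm out of its setting (value of joint stop above 0.0025 m or value of joint stop below -0.0025 m).
It fails at once if the circuit breaker, coupling, screwdriver or bin is shifted by more than 20 mm (distance of any of breaker, coupling, driver, bin from where it was at the start of the episode above 0.02 m).
It also fails if it takes over 72 s, if anything falls off the work surface, if the arm or the gripper's body presses on something with over 40 N, if the wrist force passes 120 N, or if a joint passes its speed limit or range.

### The arm

A 6-joint arm with a two-finger parallel gripper is mounted at the origin on the work surface. World frame = base frame: x ahead of the robot, y to its left, z up, the work surface at z = 0. Lengths are in mm, angles in degrees, forces in N, time in s.
With the tool pointing down it reaches from about 275 to 875 mm from the base axis. Payload 12.5 kg.
Tool frame: the origin (TCP) lies between the finger pads; the fingertips stand 8 mm ahead of it and the grasp point (between the pads) lies 11 mm behind it; z points along the fingers, x is the direction in which the jaws open and shut, and the axes are right-handed (so a half turn about z gives the same grasp; the last joint's range is limited). The gripper opens to 85 mm and grips with 20 to 120 N. Pads are 22 mm wide; open, the fingers measure 114 mm over their backs; the gripper's body (76 mm by 85 mm) begins 54 mm behind the grasp point. The pads swing forward as they close: fully open they stand 13 mm farther back than shut.
Start: joints at [-78.358, 20.094, 94.641, -0, 65.266, -4.847], TCP at [156.134, -527.358, 239.29] pointing down, gripper open.
Joint ranges: [-157.81, 157.81], [-45, 120.19], [0.68, 151.7], [-89.99, 269.99], [4.06, 180], [-164.3, 164.3]. Speed limits (degrees/s): [127.2, 127.2, 159.86, 180, 180, 180].

### API

Orientations are given as a 3x3 rotation matrix whose columns are the frame's x, y, z axes.
In Python, from workcell import ctrl gives the robot as it stands.
- The arm moves only by the tool drive_tool, never from a script. Its argument "motion" is a list of rows, each a list of 3 entries, a list of its own where there are three numbers: the shift along the tool's x, y, z in m, then the turn, a rotation vector about the tool's x, y, z in degrees, then the opening, from -1 (shut) to 1 (fully open). A call has 1 to 20 rows; each row is the pose to reach, as a shift and turn from the pose commanded when the call began, along the tool's axes at that moment; what a row does not reach only later rows make up. A row lasts 1/12 s, in which the tool goes at most 41.7 mm and 7.16 degrees, less where a joint would pass 70% of its speed; a pose out of reach is approached as far as the arm can. A call with a gripper value outside its range is refused whole. The fingers move at their own pace and stop on an object; "force" is the grip in N (left out, the last holds). Time passes only in rows, so rows that repeat a pose let the fingers close. It gives the time, the measured TCP pose, the force and the opening at its end, in the units of the state.
- ctrl.sense(): the state, without advancing time (a new reading comes with each control period).
- ctrl.capture(name): name is "side" or "top" or "wrist"; returns a dict with "image" (480x640x3 uint8, red, green, blue), "vfov" (degrees; the focal length in pixels is half the picture's height over the tangent of half this angle, whatever the lens; pixels are square), "cx", "cy" (the principal point, pixels), "pose" (4x4, takes a point from camera to world coordinates); the wrist camera has in their place "tool_from_camera" (4x4, takes a point from camera to tool coordinates, whose origin is the TCP and whose axes are the tool frame's). Camera axes: x right, y down, z forward; pixel columns grow to the right and rows downward; lengths in mm; the calibration is good to about 2 mm. A picture is of the moment at which its call begins: read the wrist's pose just before it. There is no depth.
- ctrl.job_done(): hands the job in, once; it reports no verdict.
The state is a dict: "clock": time; "qpos": joint angles; "joint_velocities": joint speeds; "tau": joint torques, N m; "tcp_pos": TCP position; "tool_rot": TCP orientation; "contact_force": force on the tool from outside, world axes, zero at the start; "wrist_torque": the same for the moment, N m; "gripper_width": finger opening in mm.
Only numpy, scipy, OpenCV 4.12 (cv2) and the standard library are available. Lean on these libraries where they do the work, as an engineer would, in place of code of your own. Each camera call takes 0.05 s, during which the arm holds its last target.

## Working session

There is one attempt and no reset: what is moved stays moved. The work goes in short steps, Python scripts to look and compute and a tool call to move; the robot and the scene stay as the last step left them, time stands still between calls to the robot, and variables do not carry over. Pictures are saved under pics/ and viewed, and the job is handed in when it is done.

Besides the shell and the picture viewer there is one more tool, called after ">>>" as a command line: name --argument value ..., lists and objects as JSON in quotes. drive_tool: Moves the arm, as the interface text tells. Its arguments: {"type":"object","properties":{"motion":{"type":"array"},"force":{"type":"number"}},"required":["motion"]}

```bash
mkdir -p pics; ls
cat > h.py <<'E'
import numpy as np,cv2
from workcell import ctrl
def snap(n,f):
    s=ctrl.sense(); d=ctrl.capture(n); 
    if 'pose' not in d:
        T=np.eye(4);T[:3,:3]=np.array(s['tool_rot']);T[:3,3]=s['tcp_pos'];d['pose']=T@np.array(d['tool_from_camera'])
    cv2.imwrite('pics/'+f,cv2.cvtColor(d['image'],cv2.COLOR_RGB2BGR))
    np.savez('pics/'+f[:-4]+'.npz',**{k:np.array(v) for k,v in d.items()})
    return d
def load(f): return dict(np.load('pics/'+f+'.npz'))
def ray(d,u,v):
    f=240/np.tan(np.radians(d['vfov'])/2)
    P=np.array(d['pose']);r=P[:3,:3]@np.array([(u-d['cx'])/f,(v-d['cy'])/f,1]);return P[:3,3],r/np.linalg.norm(r)
def onz(d,u,v,z):
    o,r=ray(d,u,v);return o+r*(z-o[2])/r[2]
def tri(*a):
    A=np.zeros((3,3));b=np.zeros(3);
    for d,u,v in a:
        o,r=ray(d,u,v);M=np.eye(3)-np.outer(r,r);A+=M;b+=M@o
    p=np.linalg.solve(A,b)
    return p,[np.linalg.norm(np.cross(p-ray(*x)[0],ray(*x)[1])) for x in a]
def proj(d,p):
    f=240/np.tan(np.radians(d['vfov'])/2);P=np.array(d['pose']);c=P[:3,:3].T@(np.array(p)-P[:3,3]);return float(d['cx']+f*c[0]/c[2]),float(d['cy']+f*c[1]/c[2])
E
python3 - <<'E'
from h import *
np.set_printoptions(precision=3,suppress=True)
for n in ['side','top','wrist']:
    d=snap(n,n+'0.png');print(n,d['vfov'],d['cx'],d['cy']);print(d['pose'])
print(ctrl.sense())
E
```

```text
pics
side 46.215348415110235 325.5158775656605 242.1786621785902
[[  -0.98    -0.079    0.181  395.333]
 [  -0.196    0.498   -0.845 1053.3  ]
 [  -0.023   -0.864   -0.504  793.119]
 [   0.       0.       0.       1.   ]]
top 50.13015943456876 322.2259622774765 232.8852920134506
[[  -0.024   -0.987    0.159  477.084]
 [  -0.999    0.027    0.019   37.431]
 [  -0.023   -0.158   -0.987 1132.929]
 [   0.       0.       0.       1.   ]]
wrist 62.892778167705046 315.46388308183685 241.4488187896269
[[   0.284   -0.908   -0.308  235.264]
 [  -0.959   -0.27    -0.089 -503.129]
 [  -0.002    0.32    -0.947  373.187]
 [   0.       0.       0.       1.   ]]
{'clock': 0.15, 'qpos': array([-78.36 ,  20.116,  94.667,  -0.002,  65.265,  -4.847]), 'joint_velocities': array([ 0.141, -0.015, -0.109,  0.075, -0.018,  0.056]), 'tau': array([  0.001, -50.625, -29.15 ,  -0.   ,   0.003,   0.   ]), 'tcp_pos': array([ 156.06 , -527.148,  238.904]), 'tool_rot': array([[ 0.284, -0.959, -0.   ],
       [-0.959, -0.284,  0.001],
       [-0.001, -0.   , -1.   ]]), 'contact_force': array([-0.111,  0.297, -0.078]), 'wrist_torque': array([ 0.025, -0.035, -0.004]), 'gripper_width': 85.49654475781256}
```

View pics/side0.png

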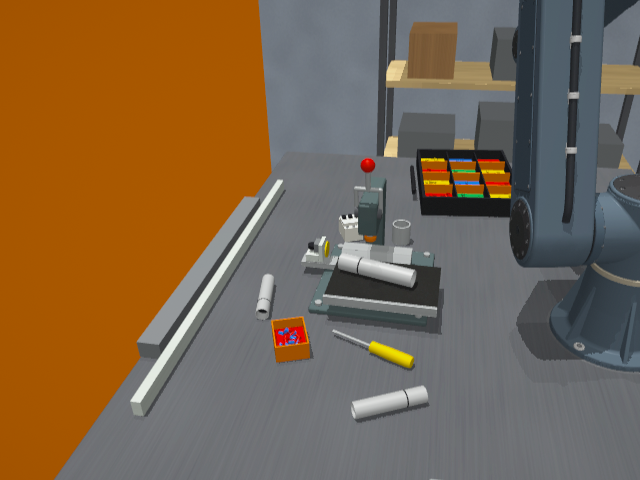

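View pics/top0.png

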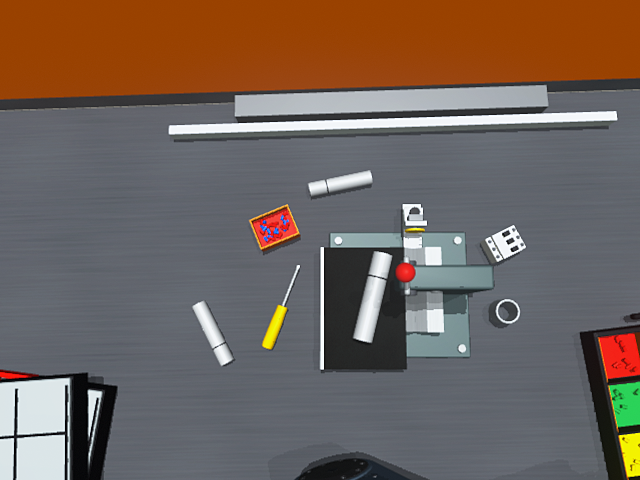

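View pics/wrist0.png

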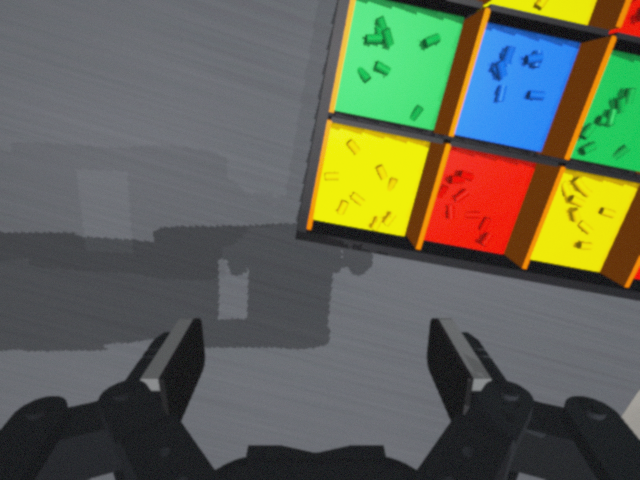

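Run:
```python
from h import *
a=cv2.imread('pics/top0.png')[190:380,305:535]
cv2.imwrite('pics/top0c.png',cv2.resize(a,None,fx=3.4,fy=3.1,interpolation=cv2.INTER_CUBIC)[:600,:800])
a=cv2.imread('pics/side0.png')[140:340,290:490]
cv2.imwrite('pics/side0c.png',cv2.resize(a,None,fx=3,fy=3,interpolation=cv2.INTER_CUBIC))
```

```text
(no output)
```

View pics/top0c.png

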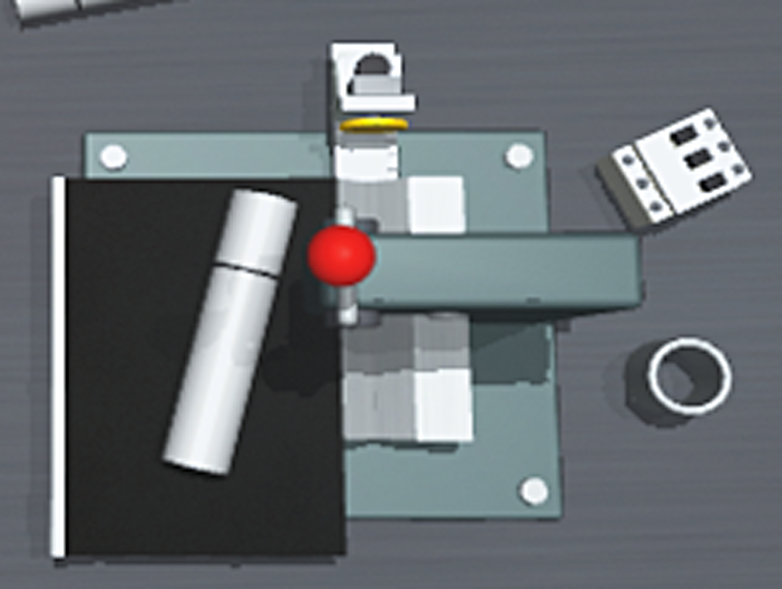

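View pics/side0c.png

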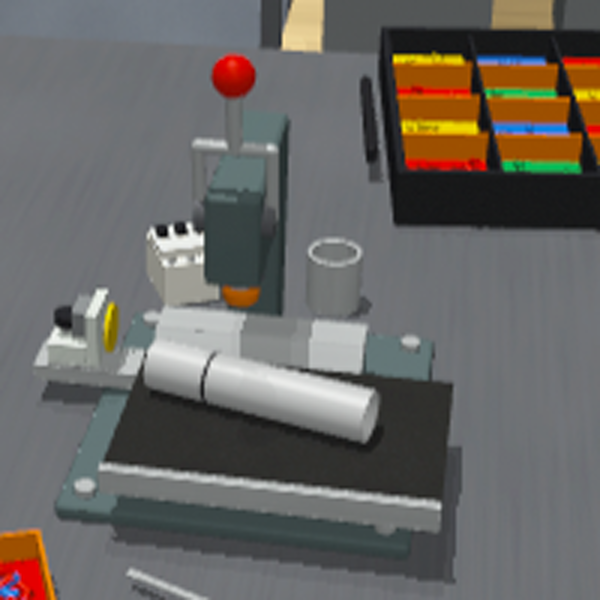

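Run:
```python
from h import *
np.set_printoptions(precision=2,suppress=True)
t=load('top0');s=load('side0')
c=lambda x,y:(305+(x+.5)/3.4-.5,190+(y+.5)/3.1-.5)
cs=lambda x,y:(290+(x+.5)/3-.5,140+(y+.5)/3-.5)
im=t['image'].astype(int)
g=im.max(2)
blk=(g<60).astype(np.uint8)
blk[:, :315]=0;blk[:,430:]=0;blk[:235]=0;blk[380:]=0
n,l,st,_=cv2.connectedComponentsWithStats(blk);print(st)
# edge subpixel on rows: black->bright right edge and left lip edge
R=[];L=[]
for y in range(310,366):
    row=g[y].astype(float)
    for x in range(398,415):
        if row[x]<75<=row[x+1]: R.append((x+(75-row[x])/(row[x+1]-row[x]),y));break
for y in range(252,366):
    row=g[y].astype(float)
    for x in range(318,332):
        if row[x]>130>=row[x+1]: L.append((x+(row[x]-130)/(row[x]-row[x+1]),y));break
for E,z in((R,60),(L,66)):
    P=np.array([onz(t,*e,z) for e in E]);vx,vy,x0,y0=cv2.fitLine(P[:,:2].astype(np.float32),cv2.DIST_HUBER,0,.01,.01).ravel()
    print(len(E),'dir',np.degrees(np.arctan2(vy,vx)),'at x=430: y',y0+vy/vx*(430-x0),P[[0,-1]])
for nm,p,z in [('plate RB',(345,555),60),('plate LT lip',(52,177),66),('plate RT',(338,179),60),('vee +x front corner',(472,440),60),('shoulder inner front',(415,440),60),('shoulder back corner',(465,177),60),('shoulder inner back',(409,177),60),('con a',(264,190),80),('con b',(197,470),80)]:
    print(nm,c(*p),onz(t,*c(*p),z))
for nm,a,b in [('knob',(342,256),(234,77))]:
    print(nm,tri((t,*c(*a)),(s,*cs(*b))))
print('side plate lip corners', onz(s,*cs(441,505),66),onz(s,*cs(103,466),66))
```

```text
[[     0      0    640    480 299313]
 [   401    236      2      4      4]
 [   321    247     86    126   7848]
 [   374    276      1      1      1]
 [   382    278      2      1      2]
 [   412    289     18      2     32]]
56 dir -0.7996623 at x=430: y -106.42134 [[ 483.89 -108.65   60.  ]
 [ 373.7  -105.91   60.  ]]
114 dir -1.3902183 at x=430: y 60.77896 [[607.92  56.45  66.  ]
 [377.89  62.05  66.  ]]
plate RB (406.11764705882354, 368.69354838709677) [ 366.44 -104.84   60.  ]
plate LT lip (319.94117647058823, 246.75806451612902) [619.19  63.72  66.  ]
plate RT (404.05882352941177, 247.40322580645162) [ 613.87 -112.8    60.  ]
vee +x front corner (443.47058823529414, 331.5967741935484) [ 438.41 -184.55   60.  ]
shoulder inner front (426.70588235294116, 331.5967741935484) [ 439.2  -150.45   60.  ]
shoulder back corner (441.4117647058823, 246.75806451612902) [ 613.14 -190.91   60.  ]
shoulder inner back (424.94117647058823, 246.75806451612902) [ 614.06 -156.53   60.  ]
con a (382.29411764705884, 250.9516129032258) [605.15 -64.95  80.  ]
con b (362.5882352941177, 341.2741935483871) [423.8 -17.8  80. ]
knob (array([540.33, -76.21, 321.24]), [np.float64(0.7388637188924755), np.float64(0.7388637188924378)])
side plate lip corners [369.26  68.71  66.  ] [614.6   61.74  66.  ]
```

```bash
cat > m.py <<'E'
import json,sys
from h import *
from scipy.spatial.transform import Rotation as R
np.set_printoptions(precision=2,suppress=True)
PSI=-1.9; O=np.array([538.8,-132.2,66.])
def fr(): 
    p=np.radians(PSI);return np.array([[np.sin(p),np.cos(p),0],[-np.cos(p),np.sin(p),0],[0,0,1]]).T  if 0 else np.column_stack([[np.sin(p),-np.cos(p),0],[np.cos(p),np.sin(p),0],[0,0,1]])
V=lambda x,y,z: O*[1,1,0]+fr()@np.array([x,y,z])   # vee xy, world z
inV=lambda p:fr().T@(np.array(p)-O*[1,1,0])
def rot(lean=0,yaw=0,mode='x'): # tool x along vee y, y along vee x; lean: top to -x ; yaw extra about z
    l=np.radians(lean);c,s=np.cos(l),np.sin(l)
    M=np.column_stack([[0,1,0],[c,0,s],[s,0,-c]])
    return R.from_euler('z',yaw,degrees=True).as_matrix()@fr()@M
def cmd():
    try: d=json.load(open('cmd.json'));return np.array(d['p']),np.array(d['R'])
    except Exception: 
        s=ctrl.sense();return np.array(s['tcp_pos']),np.array(s['tool_rot'])
def setc(p,Rm): json.dump({'p':list(p),'R':np.array(Rm).tolist()},open('cmd.json','w'))
def go(p,Rm):
    p0,R0=cmd();print('shift m',np.round(R0.T@(p-p0)/1000,4),'turn',np.round(R.from_matrix(R0.T@Rm).as_rotvec(degrees=True),1))
def did(sh,tu):
    p0,R0=cmd();setc(p0+R0@np.array(sh)*1000,R0@R.from_rotvec(tu,degrees=True).as_matrix())
E
python3 - <<'E'
from m import *
s0=R.from_euler('z',0).as_matrix()
setc([156.134,-527.358,239.29],np.array(ctrl.sense()['tool_rot']))
t=load('top0');s=load('side0')
c=lambda x,y:(305+(x+.5)/3.4-.5,190+(y+.5)/3.1-.5)
cs=lambda x,y:(290+(x+.5)/3-.5,140+(y+.5)/3-.5)
print('plunger',inV(tri((t,*c(374,125)),(s,*cs(111,327)))[0]),tri((t,*c(374,125)),(s,*cs(111,327)))[1])
for n,p in[('a',(605.15,-64.95,80)),('b',(423.8,-17.8,80)),('knob',(540.33,-76.21,321))]: print(n,inV(p))
go(np.array([360,-60,320.]),rot(0))
print(V(-150,-28,150),rot(45))
E
```

```text
plunger [  0.27 109.93  65.21] [np.float64(0.8044220032057252), np.float64(0.804422003205468)]
a [-69.41  64.08  80.  ]
b [-110.52 -118.73   80.  ]
knob [-56.01  -0.33 321.  ]
shift m [-0.39 -0.33 -0.08] turn [ -0.    0.  -71.6]
[515.79  18.65 150.  ] [[ 1.   -0.02 -0.02]
 [-0.03 -0.71 -0.71]
 [ 0.    0.71 -0.71]]
```

>>> drive_tool --motion '[[[-0.39,-0.33,-0.08],[0,0,-71.6],1],[[-0.39,-0.33,-0.08],[0,0,-71.6],1],[[-0.39,-0.33,-0.08],[0,0,-71.6],1],[[-0.39,-0.33,-0.08],[0,0,-71.6],1],[[-0.39,-0.33,-0.08],[0,0,-71.6],1],[[-0.39,-0.33,-0.08],[0,0,-71.6],1],[[-0.39,-0.33,-0.08],[0,0,-71.6],1],[[-0.39,-0.33,-0.08],[0,0,-71.6],1],[[-0.39,-0.33,-0.08],[0,0,-71.6],1],[[-0.39,-0.33,-0.08],[0,0,-71.6],1],[[-0.39,-0.33,-0.08],[0,0,-71.6],1],[[-0.39,-0.33,-0.08],[0,0,-71.6],1],[[-0.39,-0.33,-0.08],[0,0,-71.6],1],[[-0.39,-0.33,-0.08],[0,0,-71.6],1],[[-0.39,-0.33,-0.08],[0,0,-71.6],1],[[-0.39,-0.33,-0.08],[0,0,-71.6],1]]'

```text
clock: 1.48
tcp_pos: [361.5, -60.2, 319.0]
tool_rot: [[0.999, -0.033, -0.001], [-0.033, -0.999, -0.0], [-0.001, 0.0, -1.0]]
contact_force: [0.2, 0.1, 0.3]
gripper_width: 85.6
```

Run:
```python
from m import *
did([-0.39,-0.33,-0.08],[0,0,-71.6]);print(cmd()[0])
s=ctrl.sense();print(s['clock'],s['tcp_pos'],s['qpos'],s['tool_rot'])
snap('wrist','w1.png')
go(V(-190,-28,200),rot(45))
```

```text
[361.89 -59.8  319.63]
1.4833 [361.52 -60.19 318.99] [-16.73  -5.   112.19  -0.02  72.85 -14.82] [[ 1.   -0.03 -0.  ]
 [-0.03 -1.   -0.  ]
 [-0.    0.   -1.  ]]
shift m [ 0.15 -0.12  0.12] turn [-45.   0.  -0.]
```

View pics/w1.png

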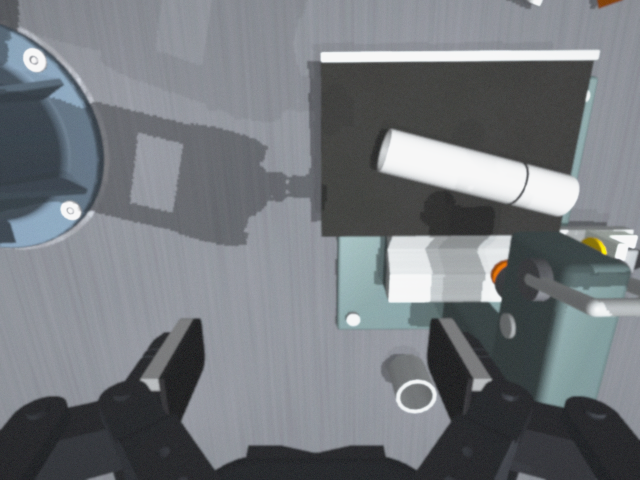

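Run:
```python
from m import *
w=load('w1')
for n,u,v,z in [('plate corner',322,235.5,60),('plate edge',505,234.5,60),('lip L inner',322,62,66),('lip R inner',598,57,66),('vee f -x',387,236,60),('vee f +x',387,302.5,60),('shoulder far',470,302,60)]:
    p=onz(w,u,v,z);print(n,p,inV(p))
b=(w['image'].min(2)>130).astype(np.uint8);m=np.zeros_like(b);m[120:222,370:584]=b[120:222,370:584]
n,l,st,ce=cv2.connectedComponentsWithStats(m);print(st[1:])
ys,xs=np.where(l==1+st[1:,4].argmax())
r=cv2.minAreaRect(np.column_stack([xs,ys]).astype(np.float32));print(r,cv2.boxPoints(r))
t=load('top0')
im=t['image'];b=(im.min(2)>110).astype(np.uint8);m=np.zeros_like(b);m[245:350,345:398]=b[245:350,345:398]
n,l,st,ce=cv2.connectedComponentsWithStats(m);ys,xs=np.where(l==1+st[1:,4].argmax())
r2=cv2.minAreaRect(np.column_stack([xs,ys]).astype(np.float32));print(r2,cv2.boxPoints(r2))
print(tri((w,*r[0]),(t,*r2[0])),inV(tri((w,*r[0]),(t,*r2[0]))[0]))
B=cv2.boxPoints(r);B2=cv2.boxPoints(r2)
def ends(B):
    e=sorted(B.tolist());return e
print('knob',proj(w,[540.3,-76.2,321.2]))
```

```text
plate corner [ 366.87 -103.37   60.  ] [ -23.11 -172.79   60.  ]
plate edge [ 559.28 -108.66   60.  ] [-24.21  19.69  60.  ]
lip L inner [371.4   62.92  66.  ] [-189.47 -173.78   66.  ]
lip R inner [619.54  58.82  66.  ] [-193.59   74.36   66.  ]
vee f -x [ 435.27 -106.2    60.  ] [ -22.55 -104.33   60.  ]
vee f +x [ 437.24 -184.34   60.  ] [ 55.48 -99.77  60.  ]
shoulder far [ 529.84 -186.8    60.  ] [54.86 -7.15 60.  ]
[[ 378  120  206  102 9367]]
((481.966796875, 174.79063415527344), (99.99956512451172, 206.97586059570312), 87.31622314453125) [[376.25 129.69]
 [583.   120.  ]
 [587.68 219.89]
 [380.93 229.58]]
((372.54132080078125, 296.38861083984375), (19.17131233215332, 91.2060317993164), 13.650419235229492) [[352.46 338.44]
 [373.99 249.81]
 [392.62 254.34]
 [371.09 342.97]]
(array([512.28, -39.03,  98.65]), [np.float64(0.8363887288562744), np.float64(0.8363887288562516)]) [-92.24 -29.6   98.65]
knob (769.0863122785925, 358.3750417837103)
```

```bash
sed -i 's/^PSI=.*/PSI=-1.6; O=np.array([538.3,-131.8,66.])/' m.py
python3 - <<'E'
from m import *
go(V(-170,-28,160),rot(45))
E
```

```text
shift m [ 0.15 -0.1   0.16] turn [-45.    0.1  -0.3]
```

>>> drive_tool --motion '[[[0.15,-0.1,0.1],[-45,0,-0.3],1],[[0.15,-0.1,0.1],[-45,0,-0.3],1],[[0.15,-0.1,0.1],[-45,0,-0.3],1],[[0.15,-0.1,0.1],[-45,0,-0.3],1],[[0.15,-0.1,0.1],[-45,0,-0.3],1],[[0.15,-0.1,0.16],[-45,0,-0.3],1],[[0.15,-0.1,0.16],[-45,0,-0.3],1],[[0.15,-0.1,0.16],[-45,0,-0.3],1],[[0.15,-0.1,0.16],[-45,0,-0.3],1],[[0.15,-0.1,0.16],[-45,0,-0.3],1],[[0.15,-0.1,0.16],[-45,0,-0.3],1],[[0.15,-0.1,0.16],[-45,0,-0.3],1]]'

```text
clock: 2.53
tcp_pos: [515.8, 34.4, 161.6]
tool_rot: [[1.0, -0.023, -0.02], [-0.03, -0.708, -0.705], [0.002, 0.705, -0.709]]
contact_force: [0.2, -0.1, 0.8]
gripper_width: 85.7
```

Run:
```python
from m import *
did([0.15,-0.1,0.16],[-45,0,-.3]);print(cmd())
s=ctrl.sense();print(s['clock'],s['tcp_pos'],s['qpos'],s['tool_rot'],s['contact_force'],inV(s['tcp_pos']))
snap('side','s2.png');snap('wrist','w2.png')
go(V(-150,-28,73),rot(45))
```

```text
(array([515.11,  35.27, 159.67]), array([[ 1.  , -0.02, -0.02],
       [-0.03, -0.71, -0.71],
       [-0.  ,  0.71, -0.71]]))
2.5333 [515.78  34.44 161.6 ] [ 17.75  32.91  99.26 -44.28  72.41  42.98] [[ 1.   -0.02 -0.02]
 [-0.03 -0.71 -0.71]
 [ 0.    0.71 -0.71]] [ 0.21 -0.08  0.79] [-165.55  -27.15  161.6 ]
shift m [ 0.   -0.05  0.07] turn [-0.   0.1  0.1]
```

View pics/s2.png

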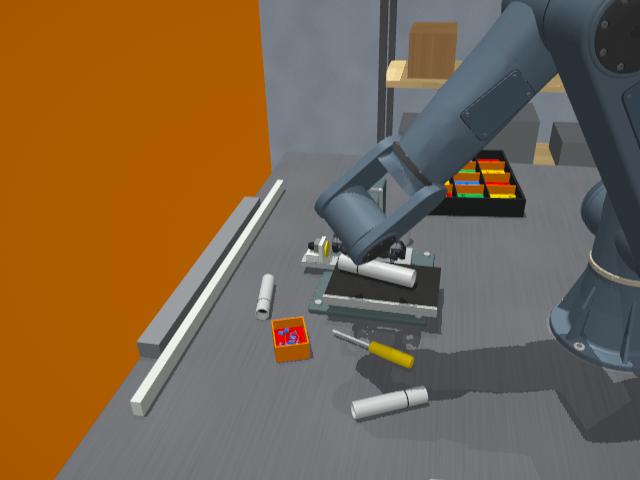

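View pics/w2.png

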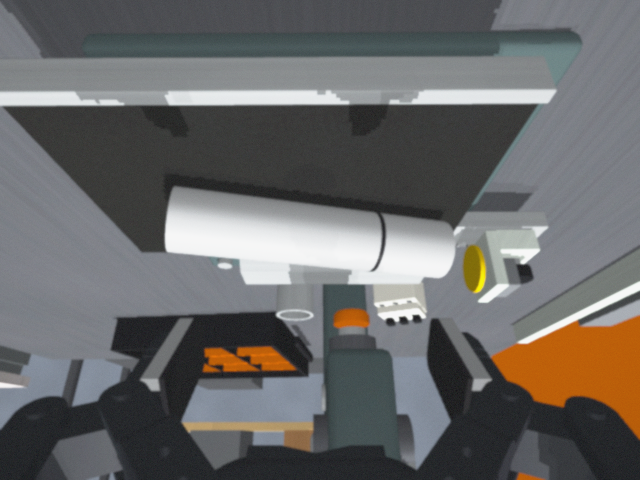

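Run:
```python
from m import *
w=load('w2');T=w['tool_from_camera'];print(T)
f=240/np.tan(np.radians(w['vfov'])/2)
for u,v in[(204,320),(428,320),(190,378),(205,383)]:
    r=T[:3,:3]@np.array([(u-w['cx'])/f,(v-w['cy'])/f,1]); k=((-42.7 if u<320 else 42.7)-T[0,3])/r[0]; print(u,v,T[:3,3]+k*r)
```

```text
[[   1.     -0.      0.     -0.29]
 [   0.      0.95    0.32  -83.41]
 [  -0.     -0.32    0.95 -134.84]
 [   0.      0.      0.      1.  ]]
204 320 [-42.7   -7.18  -2.73]
428 320 [42.7  -7.05 -2.64]
190 378 [-42.7    2.86 -23.82]
205 383 [-42.7   16.41  -9.35]
```

>>> drive_tool --motion '[[[0,-0.025,0.035],[0,0,0],1],[[0,-0.047,0.071],[0,0,0],1],[[0,-0.047,0.071],[0,0,0],1],[[0,-0.047,0.071],[0,0,0],1],[[0,-0.047,0.071],[0,0,0],1],[[0,-0.047,0.071],[0,0,0],1]]'

```text
clock: 3.13
tcp_pos: [515.7, 18.8, 78.2]
tool_rot: [[1.0, -0.021, -0.019], [-0.028, -0.707, -0.706], [0.001, 0.707, -0.708]]
contact_force: [0.9, 0.7, 1.4]
gripper_width: 85.5
```

Run:
```python
from m import *
did([0,-.047,0.071],[0,0,0]);print(cmd()[0],inV(cmd()[0]))
s=ctrl.sense();print(s['clock'],s['tcp_pos'],s['contact_force'],inV(s['tcp_pos']))
snap('side','s3.png');snap('wrist','w3.png');snap('top','t3.png')
a=cv2.imread('pics/side0.png')
a=cv2.imread('pics/s3.png')[180:340,290:490]
cv2.imwrite('pics/s3c.png',cv2.resize(a,None,fx=3.5,fy=3.5,interpolation=cv2.INTER_CUBIC))
```

```text
[514.45  18.38  76.22] [-149.45  -28.04   76.22]
3.1333 [515.67  18.85  78.22] [0.92 0.7  1.42] [-149.96  -26.82   78.22]
```

View pics/s3c.png

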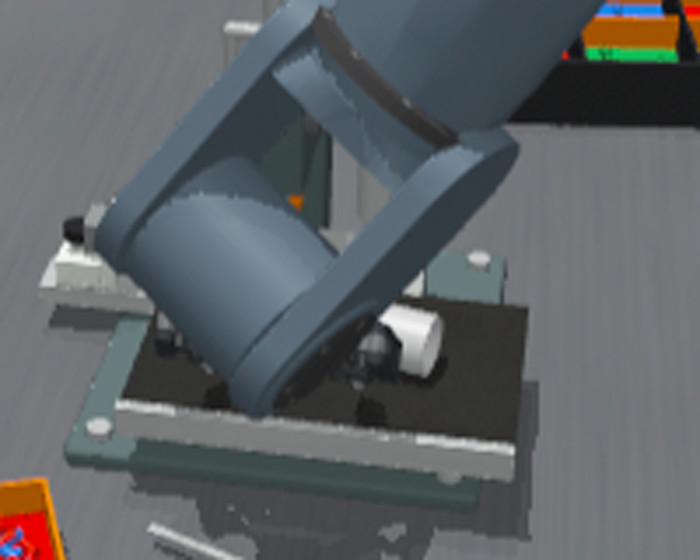

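View pics/w3.png

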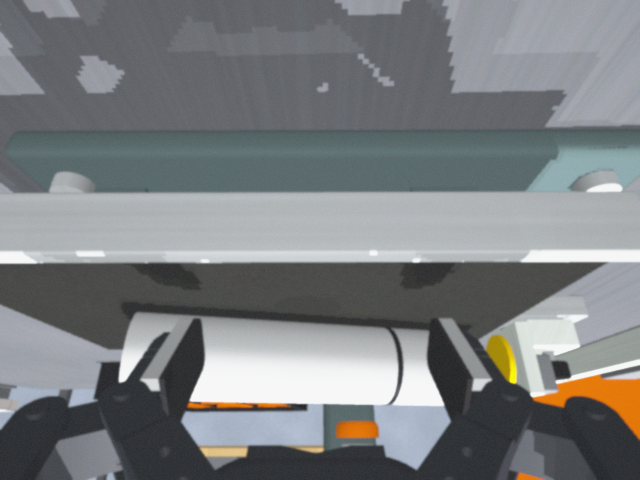

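>>> drive_tool --motion '[[[0,-0.0035,0.0035],[0,0,0],1],[[0,0.0,0.007],[0,0,0],1],[[0,0.0035,0.0105],[0,0,0],1],[[0,0.007,0.014],[0,0,0],1],[[0,0.0105,0.0175],[0,0,0],1],[[0,0.0125,0.0195],[0,0,0],1],[[0,0.0145,0.0215],[0,0,0],1],[[0,0.0165,0.0235],[0,0,0],1],[[0,0.0185,0.0255],[0,0,0],1],[[0,0.0205,0.0275],[0,0,0],1]]'

```text
clock: 4.12
tcp_pos: [513.5, -15.9, 70.9]
tool_rot: [[1.0, -0.019, -0.022], [-0.029, -0.707, -0.707], [-0.002, 0.707, -0.707]]
contact_force: [-0.5, -0.5, 0.5]
gripper_width: 85.3
```

Run:
```python
from m import *
did([0,.0205,0.0275],[0,0,0]);print(cmd()[0],inV(cmd()[0]))
s=ctrl.sense();print(s['clock'],s['tcp_pos'],s['contact_force'],inV(s['tcp_pos']))
snap('side','s4.png');snap('wrist','w4.png');snap('top','t4.png')
a=cv2.imread('pics/s4.png')[180:340,290:490]
cv2.imwrite('pics/s4c.png',cv2.resize(a,None,fx=3.5,fy=3.5,interpolation=cv2.INTER_CUBIC))
```

```text
[513.46 -15.54  71.24] [-115.52  -28.07   71.24]
4.1167 [513.49 -15.92  70.93] [-0.46 -0.53  0.46] [-115.14  -28.04   70.93]
```

View pics/w4.png

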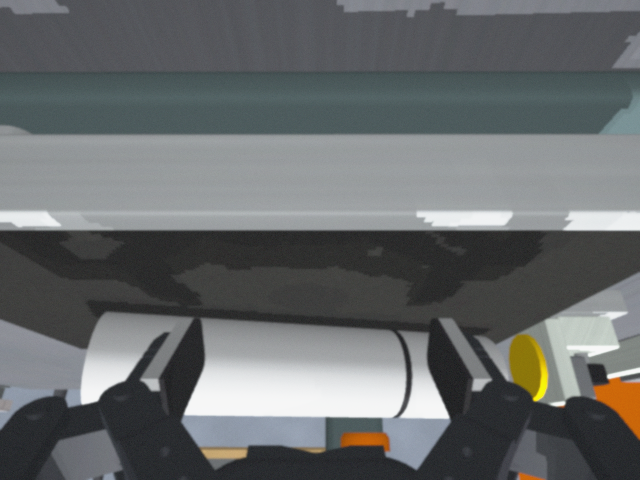

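View pics/t4.png

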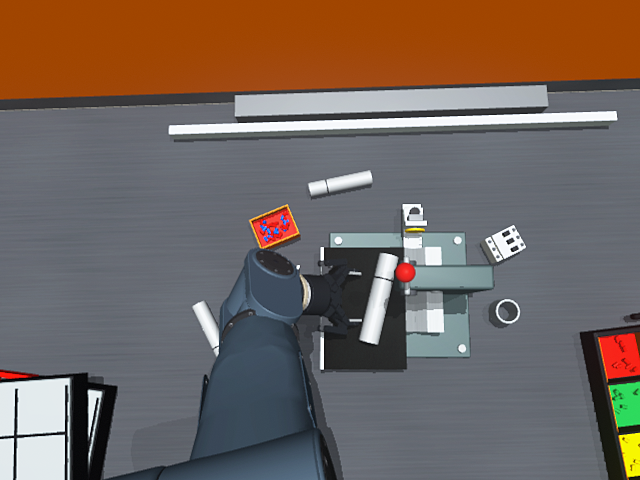

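>>> drive_tool --motion '[[[0,0.002,0.002],[0,0,0],1],[[0,0.0045,0.0045],[0,0,0],1],[[0,0.007,0.007],[0,0,0],1],[[0,0.0095,0.0095],[0,0,0],1],[[0,0.012,0.012],[0,0,0],1],[[0,0.0145,0.0145],[0,0,0],1],[[0,0.017,0.017],[0,0,0],1],[[0,0.0195,0.0195],[0,0,0],1],[[0,0.0215,0.0215],[0,0,0],1],[[0,0.0225,0.0225],[0,0,0],1]]'

```text
clock: 5.1
tcp_pos: [512.5, -47.9, 70.9]
tool_rot: [[1.0, -0.019, -0.022], [-0.029, -0.707, -0.707], [-0.002, 0.707, -0.707]]
contact_force: [1.4, -0.8, 0.7]
gripper_width: 85.7
```

Run:
```python
from m import *
did([0,.0225,0.0225],[0,0,0]);print(cmd()[0],inV(cmd()[0]))
s=ctrl.sense();print(s['clock'],s['tcp_pos'],s['contact_force'],inV(s['tcp_pos']))
snap('wrist','w5.png');snap('top','t5.png')
a=cv2.imread('pics/t5.png')[190:380,305:535]
cv2.imwrite('pics/t5c.png',cv2.resize(a,None,fx=3.4,fy=3.1,interpolation=cv2.INTER_CUBIC)[:600,:800])
```

```text
[512.55 -47.35  71.22] [-83.7  -28.1   71.22]
5.1 [512.5  -47.93  70.9 ] [ 1.41 -0.77  0.74] [-83.12 -28.14  70.9 ]
```

View pics/w5.png

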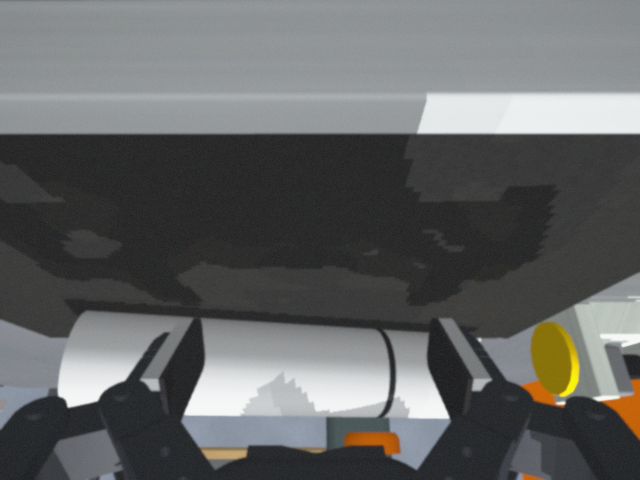

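View pics/t5c.png

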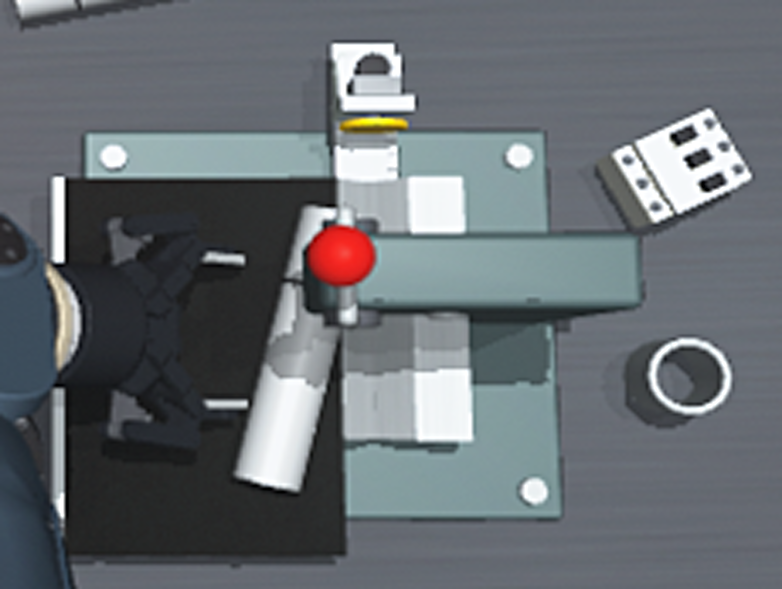

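Run:
```python
from m import *
t=load('t5')
c=lambda x,y:(305+(x+.5)/3.4-.5,190+(y+.5)/3.1-.5)
for p in [(303,207),(235,478),(298,491),(301,348),(208,404),(205,260)]: print(p,inV(onz(t,*c(*p),80)))
go(V(-95,-62,71.3),rot(45))
```

```text
(303, 207) [-45.32  53.63  80.  ]
(235, 478) [ -88.44 -122.59   80.  ]
(298, 491) [ -51.54 -130.6    80.  ]
(301, 348) [-48.17 -39.12  80.  ]
(208, 404) [-103.89  -75.49   80.  ]
(205, 260) [-104.82   18.33   80.  ]
shift m [-0.03 -0.01 -0.01] turn [-0.   0.1  0.1]
```

>>> drive_tool --motion '[[[0,-0.008,-0.008],[0,0,0],1],[[-0.017,-0.008,-0.008],[0,0,0],1],[[-0.034,-0.008,-0.008],[0,0,0],1],[[-0.034,-0.005,-0.005],[0,0,0],1],[[-0.034,-0.002,-0.002],[0,0,0],1],[[-0.034,0.0,0.0],[0,0,0],1],[[-0.034,0.002,0.002],[0,0,0],1],[[-0.034,0.004,0.004],[0,0,0],1],[[-0.034,0.006,0.006],[0,0,0],1],[[-0.034,0.008,0.008],[0,0,0],1],[[-0.034,0.01,0.01],[0,0,0],1],[[-0.034,0.01,0.01],[0,0,0],1]]'

```text
clock: 6.2
tcp_pos: [478.1, -61.1, 71.0]
tool_rot: [[1.0, -0.019, -0.022], [-0.029, -0.707, -0.707], [-0.002, 0.707, -0.707]]
contact_force: [0.0, -0.4, 0.9]
gripper_width: 85.2
```

```bash
cat > look.py <<'E'
import sys
from m import *
n=sys.argv[1];a=eval(sys.argv[2]) if len(sys.argv)>2 else None
if a: did(*a)
print('cmd',cmd()[0],inV(cmd()[0]))
s=ctrl.sense();print(s['clock'],s['tcp_pos'],s['contact_force'],inV(s['tcp_pos']),s['gripper_width'])
snap('wrist',f'w{n}.png');snap('top',f't{n}.png')
a=cv2.imread(f'pics/t{n}.png')[190:380,305:535]
cv2.imwrite(f'pics/t{n}c.png',cv2.resize(a,None,fx=3.4,fy=3.1,interpolation=cv2.INTER_CUBIC)[:600,:800])
E
python3 look.py 6 "([-0.034,.01,.01],[0,0,0])"
```

```text
cmd [478.16 -60.51  71.28] [-69.58 -62.11  71.28]
6.2 [478.14 -61.13  70.96] [ 0.01 -0.35  0.87] [-68.96 -62.11  70.96] 85.15172132984824
```

View pics/w6.png

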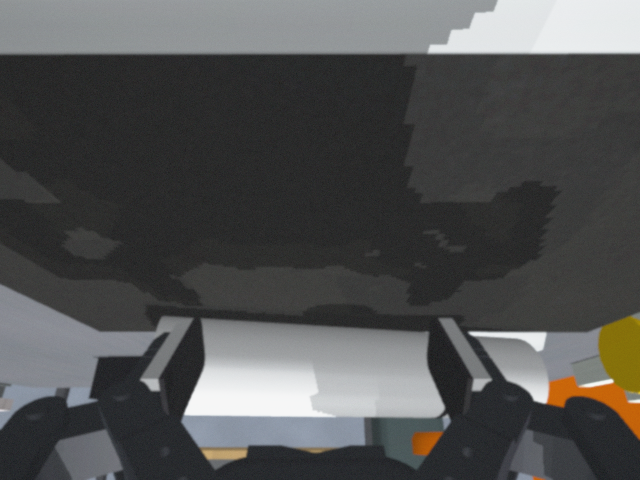

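View pics/t6c.png

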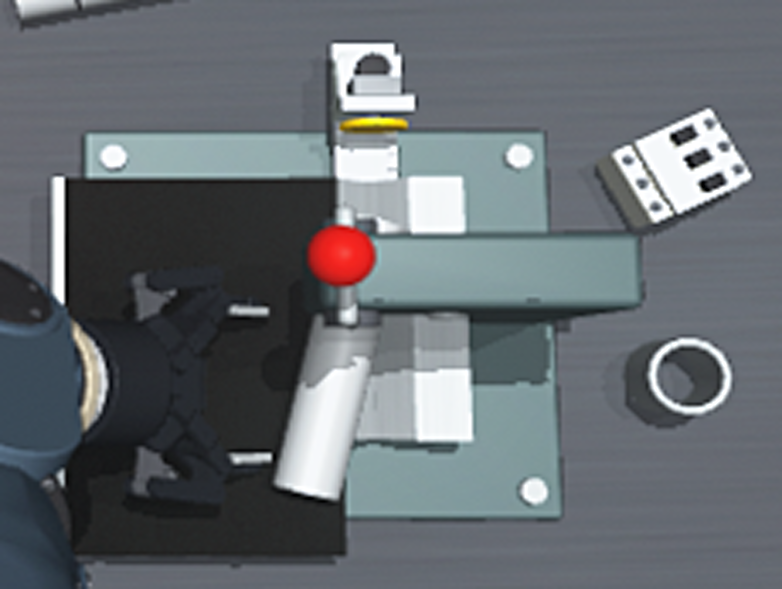

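>>> drive_tool --motion '[[[0,0.002,0.002],[0,0,0],1],[[0,0.004,0.004],[0,0,0],1],[[0,0.006,0.006],[0,0,0],1],[[0,0.008,0.008],[0,0,0],1],[[0,0.01,0.01],[0,0,0],1],[[0,0.011,0.011],[0,0,0],1],[[0,0.012,0.012],[0,0,0],1],[[0,0.012,0.012],[0,0,0],1]]'

```text
clock: 6.97
tcp_pos: [477.6, -77.9, 71.0]
tool_rot: [[1.0, -0.019, -0.022], [-0.029, -0.707, -0.707], [-0.002, 0.707, -0.707]]
contact_force: [0.8, -0.5, 0.6]
gripper_width: 85.6
```

```bash
python3 look.py 7 "([0,.012,.012],[0,0,0])"
```

```text
cmd [477.67 -77.48  71.27] [-52.61 -62.12  71.27]
6.9667 [477.65 -77.86  70.96] [ 0.85 -0.47  0.63] [-52.22 -62.13  70.96] 85.61556824408952
```

View pics/w7.png

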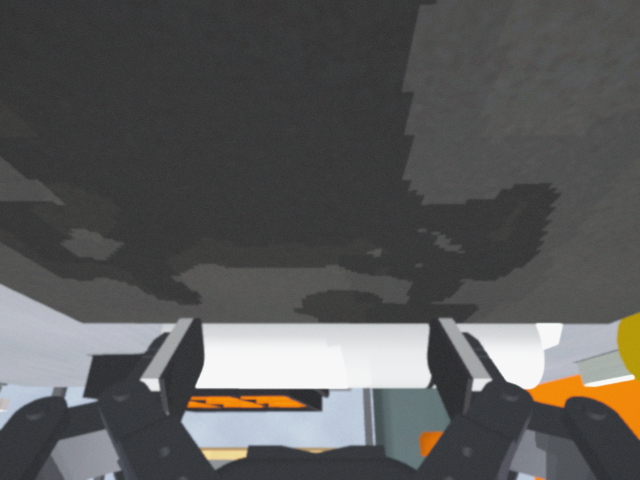

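View pics/t7c.png

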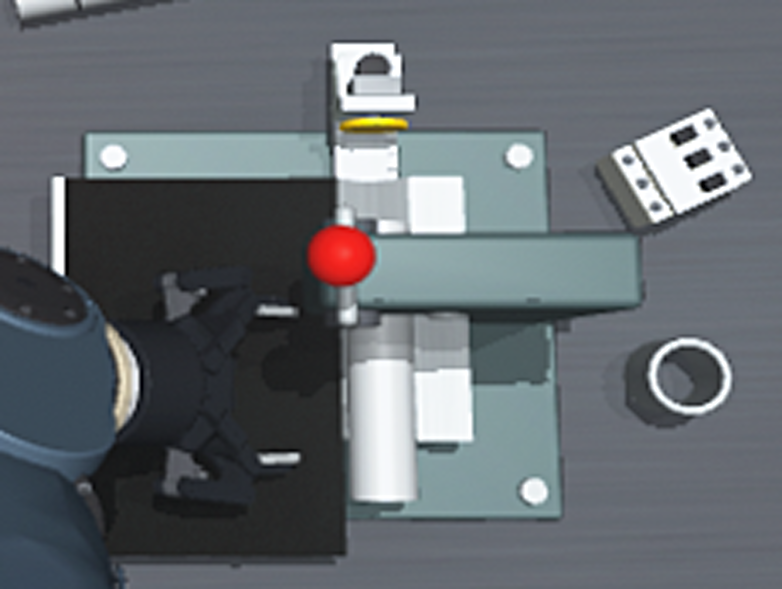

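```bash
cat >> m.py <<'E'
def rotp(): return fr()@np.column_stack([[-1,0,0],[0,1,0],[0,0,-1]])
E
python3 - <<'E'
from m import *
did([0,0,-.07],[0,0,0]);print(inV(cmd()[0]))
go(V(-40,-190,180),rotp())
did([0,0,.07],[0,0,0])
E
```

```text
[-102.07  -61.98  120.8 ]
shift m [-0.13  0.09  0.  ] turn [ 35.   35.2 -84.9]
```

>>> drive_tool --motion '[[[0,0,-0.035],[0,0,0],1],[[0,0,-0.07],[0,0,0],0],[[0,0,-0.07],[0,0,0],-1]]'

```text
clock: 7.32
tcp_pos: [481.2, -25.1, 123.8]
tool_rot: [[1.0, -0.021, -0.016], [-0.026, -0.708, -0.706], [0.004, 0.706, -0.708]]
contact_force: [0.5, -0.4, 1.3]
gripper_width: 64.3
```

>>> drive_tool --motion '[[[-0.06,0.02,-0.04],[5,5,-12],-1],[[-0.1,0.04,-0.04],[20,20,-48],-1],[[-0.13,0.09,0],[35,35.2,-84.9],-1],[[-0.13,0.09,0],[35,35.2,-84.9],-1],[[-0.13,0.09,0],[35,35.2,-84.9],-1],[[-0.13,0.09,0],[35,35.2,-84.9],-1],[[-0.13,0.09,0],[35,35.2,-84.9],-1],[[-0.13,0.09,0],[35,35.2,-84.9],-1],[[-0.13,0.09,0],[35,35.2,-84.9],-1],[[-0.13,0.09,0],[35,35.2,-84.9],-1],[[-0.13,0.09,0],[35,35.2,-84.9],-1],[[-0.13,0.09,0],[35,35.2,-84.9],-1],[[-0.13,0.09,0],[35,35.2,-84.9],-1],[[-0.13,0.09,0],[35,35.2,-84.9],-1],[[-0.13,0.09,0],[35,35.2,-84.9],-1],[[-0.13,0.09,0],[35,35.2,-84.9],-1],[[-0.13,0.09,0],[35,35.2,-84.9],-1],[[-0.13,0.09,0],[35,35.2,-84.9],-1]]'

```text
clock: 8.82
tcp_pos: [347.4, -88.4, 184.0]
tool_rot: [[0.033, 0.999, 0.0], [0.999, -0.033, -0.003], [-0.003, 0.0, -1.0]]
contact_force: [0.2, -0.1, -0.4]
gripper_width: -0.1
```

```bash
python3 - <<'E'
from m import *
did([0,0,-.07],[0,0,0]);
E
python3 look.py 8 "([-0.13,.09,0],[35,35.2,-84.9])"
python3 - <<'E'
from m import *
print(ctrl.sense()['tool_rot'],ctrl.sense()['qpos'])
d=snap('side','s8.png')
p,_=cmd();t=V(0,-165,66);R0=cmd()[1]
print((R0.T@(V(0,-170,120)-p)).round(1),(R0.T@(t-p)).round(1),R.from_matrix(R0.T@rotp()).as_rotvec(degrees=True))
E
```

```text
cmd [347.57 -87.99 184.68] [ -38.47 -191.88  184.68]
8.8167 [347.4  -88.43 184.  ] [ 0.2  -0.07 -0.44] [ -38.02 -192.04  184.  ] -0.05429905532829294
[[ 0.03  1.    0.  ]
 [ 1.   -0.03 -0.  ]
 [-0.    0.   -1.  ]] [ -21.57    4.33  124.03   -0.18   51.56 -109.65]
[-38.4  21.9  64.7] [-38.4  26.9 118.7] [ 0.01  0.05 -0.03]
```

View pics/w8.png

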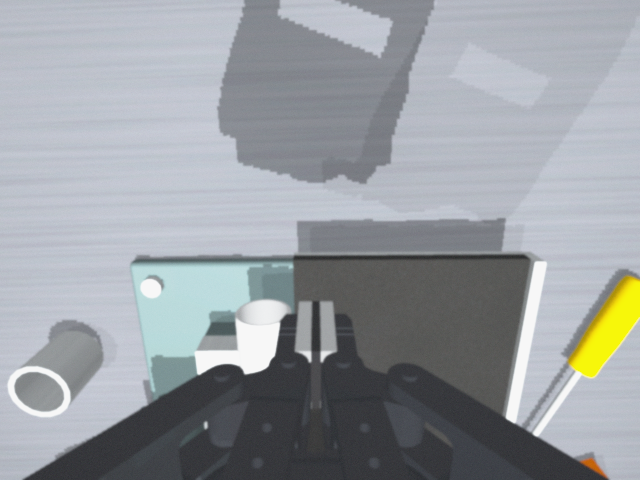

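View pics/t8c.png

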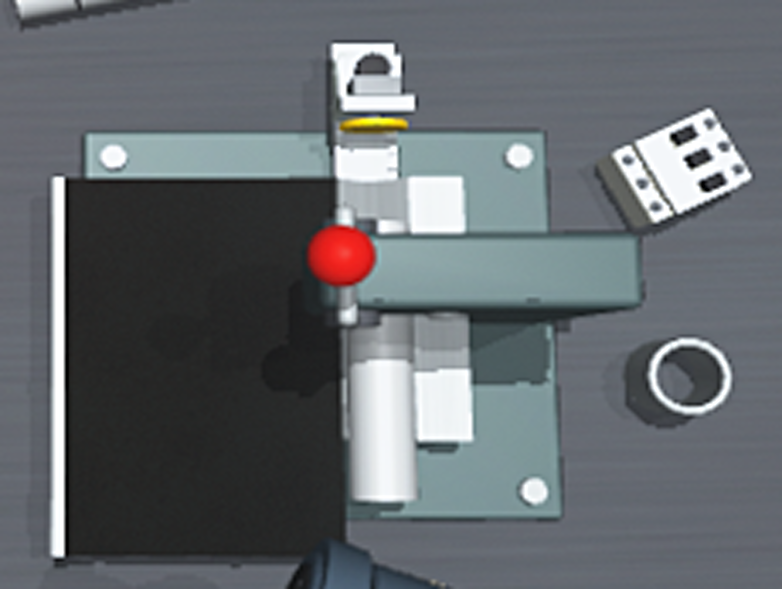

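View pics/s8.png

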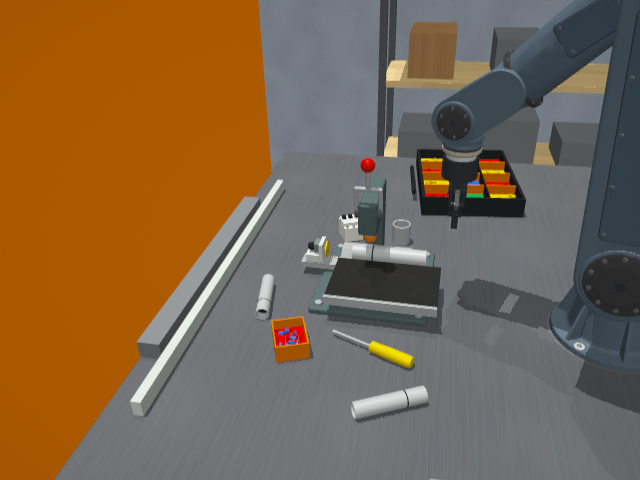

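Run:
```python
from m import *
t=load('t8')
c=lambda x,y:(305+(x+.5)/3.4-.5,190+(y+.5)/3.1-.5)
for p in [(383,500),(382,365)]: print(p,inV(onz(t,*c(*p),66)))
```

```text
(383, 500) [   0.32 -136.93   66.  ]
(382, 365) [  1.91 -49.73  66.  ]
```

>>> drive_tool --motion '[[[-0.038,0.02,0.02],[0,0,0],-1],[[-0.038,0.024,0.06],[0,0,0],-1],[[-0.038,0.024,0.1],[0,0,0],-1],[[-0.038,0.024,0.117],[0,0,0],-1],[[-0.038,0.024,0.117],[0,0,0],-1],[[-0.038,0.024,0.117],[0,0,0],-1],[[-0.038,0.024,0.117],[0,0,0],-1]]'

```text
clock: 9.55
tcp_pos: [371.2, -127.0, 68.7]
tool_rot: [[0.029, 1.0, 0.002], [1.0, -0.029, -0.003], [-0.003, 0.002, -1.0]]
contact_force: [0.9, -0.4, 0.6]
gripper_width: 0.1
```

```bash
python3 look.py 9 "([-.038,.024,.117],[0,0,0])"
python3 - <<'E'
from m import *
d=snap('side','s9.png')
a=cv2.imread('pics/s9.png')[200:320,290:490]
cv2.imwrite('pics/s9c.png',cv2.resize(a,None,fx=4,fy=4,interpolation=cv2.INTER_CUBIC))
E
```

```text
cmd [ 370.48 -126.75   67.71] [  -0.36 -167.89   67.71]
9.55 [ 371.18 -126.97   68.66] [ 0.93 -0.4   0.57] [  -0.17 -167.19   68.66] 0.08554709682909667
```

View pics/s9c.png

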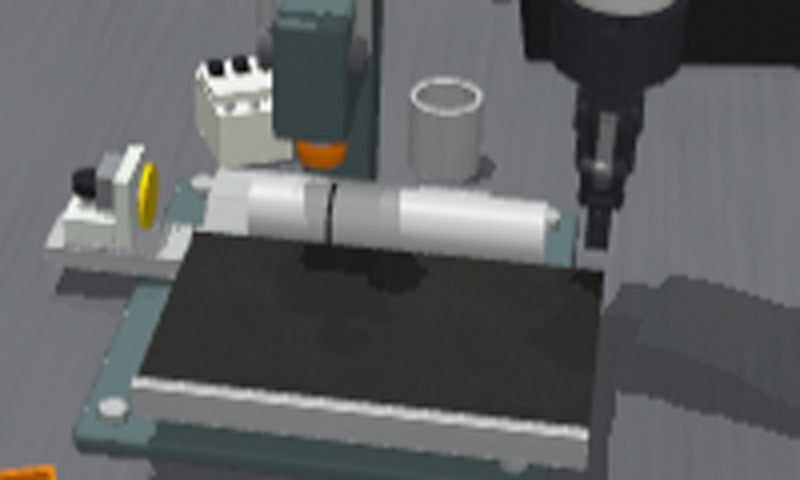

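View pics/w9.png

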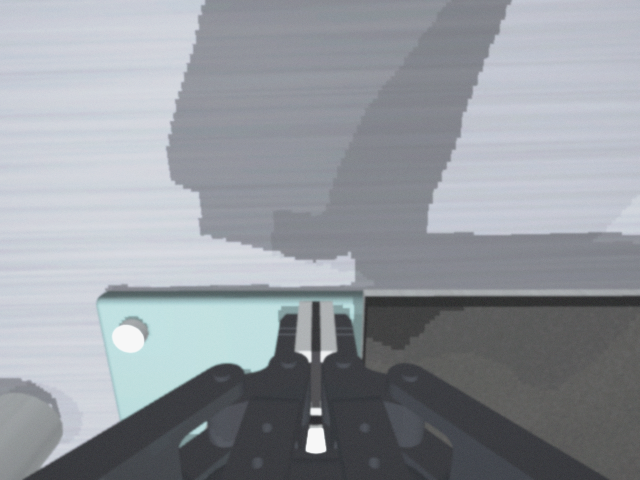

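>>> drive_tool --motion '[[[0,0.004,0.006],[0,0,0],-1],[[0,0.008,0.006],[0,0,0],-1],[[0,0.012,0.006],[0,0,0],-1],[[0,0.016,0.006],[0,0,0],-1],[[0,0.02,0.006],[0,0,0],-1],[[0,0.023,0.006],[0,0,0],-1],[[0,0.026,0.006],[0,0,0],-1],[[0,0.029,0.006],[0,0,0],-1],[[0,0.032,0.006],[0,0,0],-1],[[0,0.035,0.006],[0,0,0],-1],[[0,0.038,0.006],[0,0,0],-1],[[0,0.04,0.006],[0,0,0],-1]]'

```text
clock: 10.7
tcp_pos: [410.8, -128.0, 61.4]
tool_rot: [[0.029, 1.0, 0.0], [1.0, -0.029, -0.002], [-0.002, 0.0, -1.0]]
contact_force: [-1.8, 0.4, 0.6]
gripper_width: 0.2
```

```bash
python3 look.py 10 "([0,.04,.006],[0,0,0])"
python3 - <<'E'
from m import *
d=snap('side','s10.png')
a=cv2.imread('pics/s10.png')[200:320,290:490]
cv2.imwrite('pics/s10c.png',cv2.resize(a,None,fx=4,fy=4,interpolation=cv2.INTER_CUBIC))
E
```

```text
cmd [ 410.47 -127.9    61.72] [  -0.33 -127.89   61.72]
10.7 [ 410.82 -128.02   61.39] [-1.77  0.37  0.55] [  -0.22 -127.54   61.39] 0.21627132376081692
```

View pics/s10c.png

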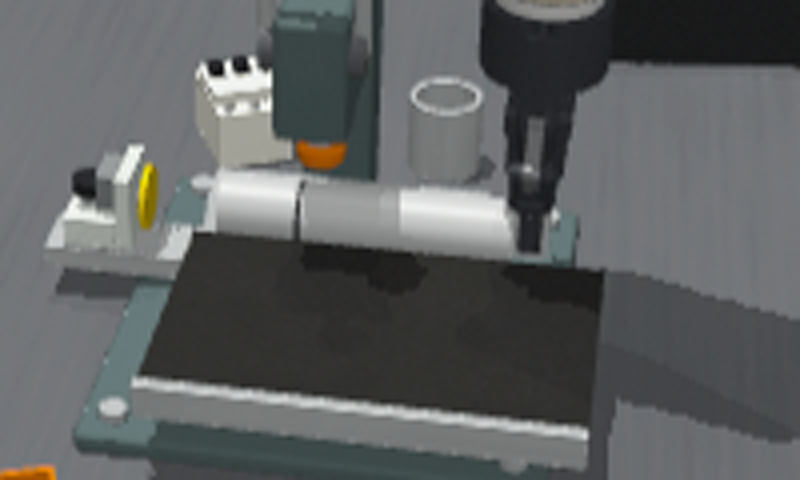

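View pics/t10c.png

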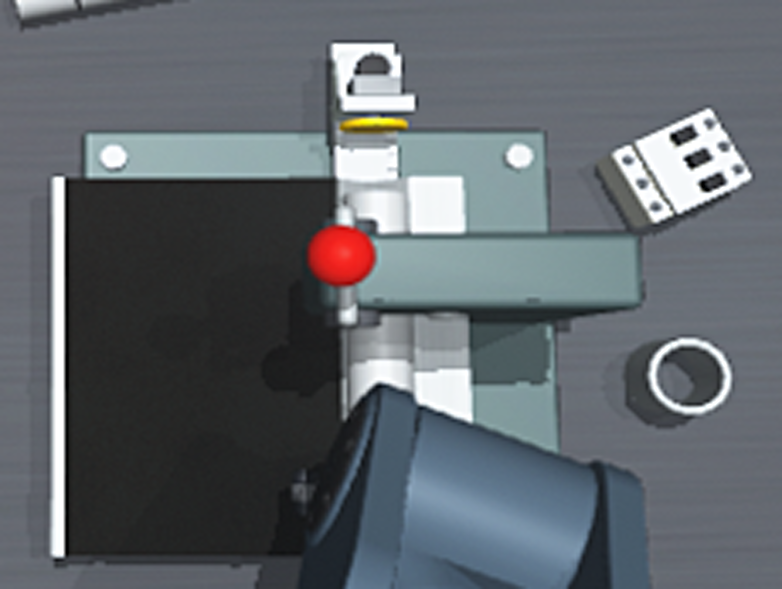

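>>> drive_tool --motion '[[[0,0.003,0],[0,0,0],-1],[[0,0.006,0],[0,0,0],-1],[[0,0.009,0],[0,0,0],-1],[[0,0.012,0],[0,0,0],-1],[[0,0.015,0],[0,0,0],-1],[[0,0.018,0],[0,0,0],-1],[[0,0.021,0],[0,0,0],-1],[[0,0.023,0],[0,0,0],-1],[[0,0.024,0],[0,0,0],-1]]'

```text
clock: 11.6
tcp_pos: [434.8, -128.7, 61.4]
tool_rot: [[0.028, 1.0, 0.0], [1.0, -0.028, -0.002], [-0.002, 0.0, -1.0]]
contact_force: [-1.6, 0.7, 0.3]
gripper_width: 0.0
```

```bash
python3 look.py 11 "([0,.024,0],[0,0,0])"
python3 - <<'E'
from m import *
d=snap('side','s11.png')
a=cv2.imread('pics/s11.png')[200:320,290:490]
cv2.imwrite('pics/s11c.png',cv2.resize(a,None,fx=4,fy=4,interpolation=cv2.INTER_CUBIC))
E
```

```text
cmd [ 434.46 -128.58   61.72] [  -0.31 -103.89   61.72]
11.6 [ 434.77 -128.7    61.41] [-1.64  0.67  0.32] [  -0.21 -103.57   61.41] 0.013619129352479926
```

View pics/s11c.png

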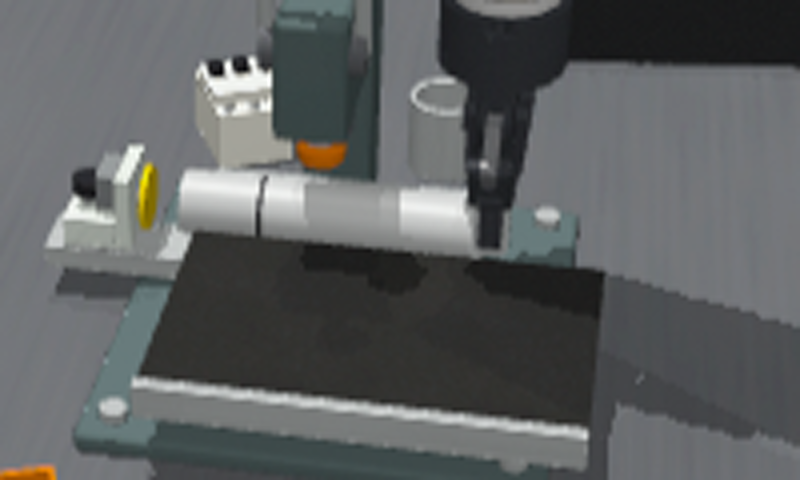

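View pics/t11c.png

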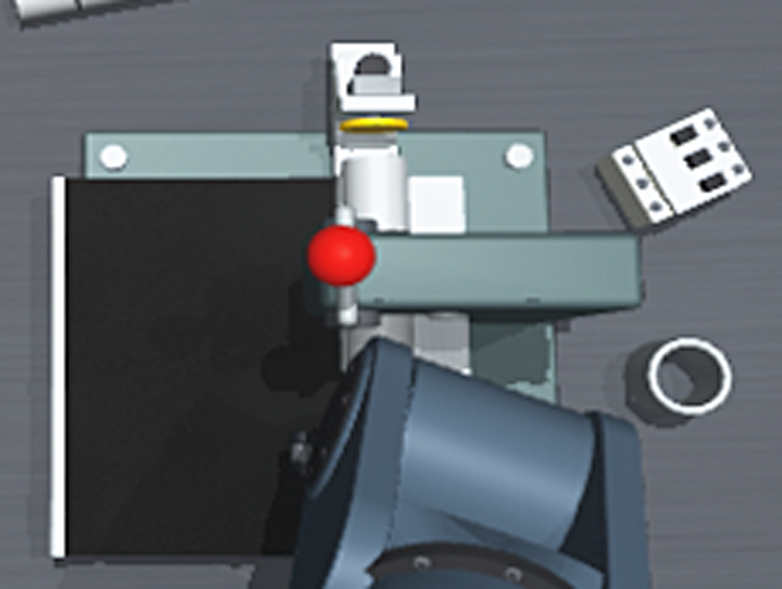

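>>> drive_tool --motion '[[[0,0.002,0],[0,0,0],-1],[[0,0.004,0],[0,0,0],-1],[[0,0.006,0],[0,0,0],-1],[[0,0.008,0],[0,0,0],-1],[[0,0.009,0],[0,0,0],-1],[[0,0.01,0],[0,0,0],-1],[[0,0.011,0],[0,0,0],-1],[[0,0.012,0],[0,0,0],-1]]'

```text
clock: 12.42
tcp_pos: [446.5, -129.1, 61.5]
tool_rot: [[0.029, 1.0, 0.0], [1.0, -0.029, -0.002], [-0.002, 0.0, -1.0]]
contact_force: [-2.3, 0.1, 0.9]
gripper_width: 0.1
```

```bash
python3 look.py 12 "([0,.012,0],[0,0,0])"
```

```text
cmd [ 446.45 -128.93   61.72] [ -0.31 -91.89  61.72]
12.4167 [ 446.54 -129.06   61.46] [-2.26  0.09  0.88] [ -0.17 -91.8   61.46] 0.08456048972539126
```

View pics/t12c.png

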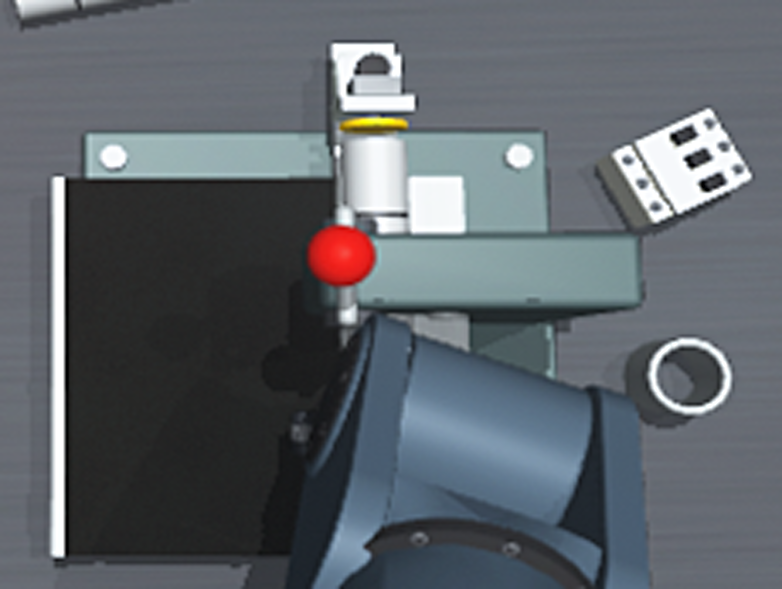

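Nearly at the plunger. Now creeping in small steps, reading the force after each.

>>> drive_tool --motion '[[[0,0.001,0],[0,0,0],-1],[[0,0.002,0],[0,0,0],-1],[[0,0.003,0],[0,0,0],-1],[[0,0.003,0],[0,0,0],-1]]'

```text
clock: 12.85
tcp_pos: [449.8, -129.2, 61.5]
tool_rot: [[0.028, 1.0, 0.001], [1.0, -0.028, -0.002], [-0.002, 0.001, -1.0]]
contact_force: [-0.3, 0.2, 1.0]
gripper_width: -0.1
```

>>> drive_tool --motion '[[[0,0.0005,0],[0,0,0],-1],[[0,0.001,0],[0,0,0],-1],[[0,0.001,0],[0,0,0],-1]]'

```text
clock: 13.1
tcp_pos: [450.6, -129.2, 61.5]
tool_rot: [[0.028, 1.0, 0.0], [1.0, -0.028, -0.002], [-0.002, 0.0, -1.0]]
contact_force: [-1.1, 1.5, 0.2]
gripper_width: -0.2
```

>>> drive_tool --motion '[[[0,0.0005,0],[0,0,0],-1],[[0,0.001,0],[0,0,0],-1],[[0,0.001,0],[0,0,0],-1]]'

```text
clock: 13.35
tcp_pos: [451.6, -129.2, 61.5]
tool_rot: [[0.029, 1.0, 0.0], [1.0, -0.029, -0.002], [-0.002, 0.0, -1.0]]
contact_force: [-1.1, 0.6, 0.6]
gripper_width: -0.2
```

```bash
python3 look.py 13 "([0,.005,0],[0,0,0])"
```

```text
cmd [ 451.45 -129.07   61.72] [ -0.3  -86.89  61.72]
13.35 [ 451.59 -129.21   61.48] [-1.09  0.62  0.58] [ -0.17 -86.75  61.48] -0.16631905733030175
```

View pics/t13c.png

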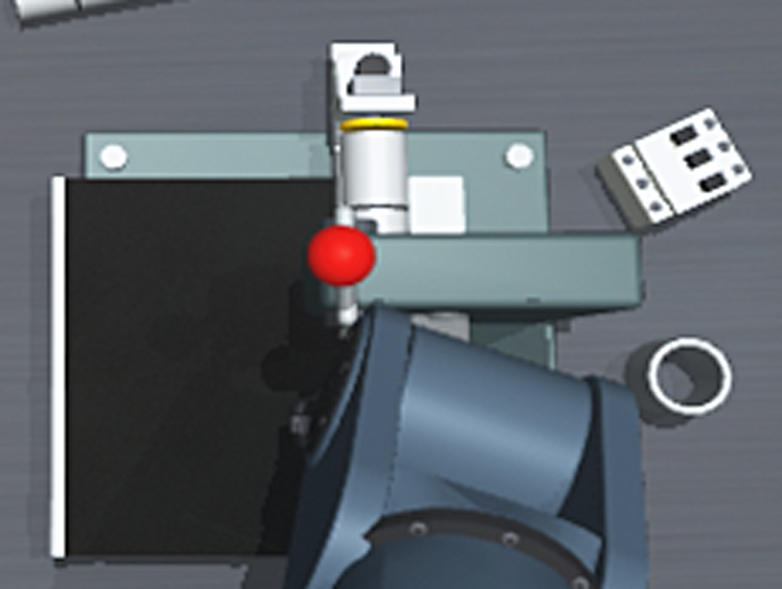

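>>> drive_tool --motion '[[[0,0.0005,0],[0,0,0],-1],[[0,0.001,0],[0,0,0],-1],[[0,0.0015,0],[0,0,0],-1],[[0,0.002,0],[0,0,0],-1],[[0,0.002,0],[0,0,0],-1]]'

```text
clock: 13.87
tcp_pos: [453.6, -129.3, 61.5]
tool_rot: [[0.028, 1.0, 0.0], [1.0, -0.028, -0.002], [-0.002, 0.001, -1.0]]
contact_force: [-1.0, -0.0, -0.1]
gripper_width: -0.1
```

>>> drive_tool --motion '[[[0,0.0005,0],[0,0,0],-1],[[0,0.001,0],[0,0,0],-1],[[0,0.001,0],[0,0,0],-1]]'

```text
clock: 14.12
tcp_pos: [454.6, -129.3, 61.5]
tool_rot: [[0.029, 1.0, 0.0], [1.0, -0.029, -0.002], [-0.002, 0.0, -1.0]]
contact_force: [-1.3, 1.0, -0.1]
gripper_width: 0.3
```

```bash
python3 look.py 14 "([0,.003,0],[0,0,0])"
```

```text
cmd [ 454.45 -129.15   61.72] [ -0.3  -83.89  61.72]
14.1167 [ 454.6  -129.28   61.47] [-1.31  0.97 -0.06] [ -0.18 -83.73  61.47] 0.28999862407144666
```

View pics/t14c.png

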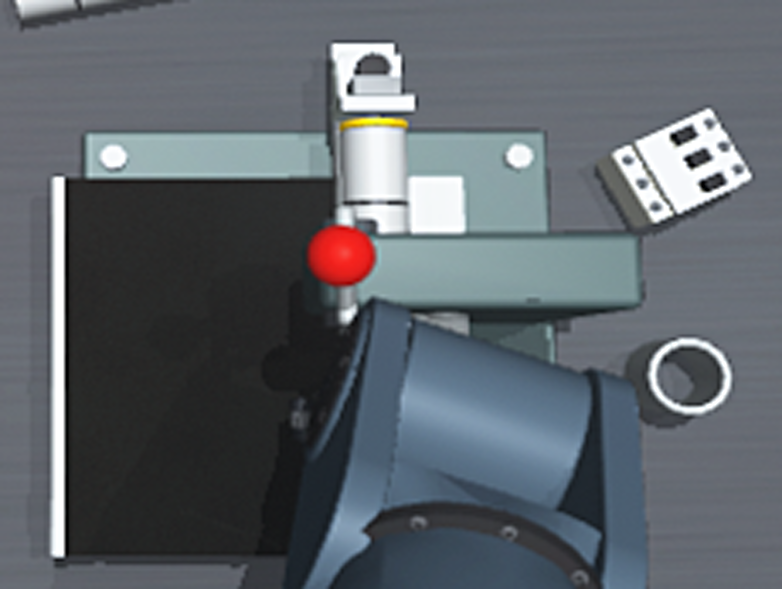

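Run:
```python
from m import *
d=snap('side','s14.png')
a=cv2.imread('pics/s14.png')[130:330,290:490]
cv2.imwrite('pics/s14c.png',cv2.resize(a,None,fx=3,fy=3,interpolation=cv2.INTER_CUBIC))
```

```text
(no output)
```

View pics/s14c.png

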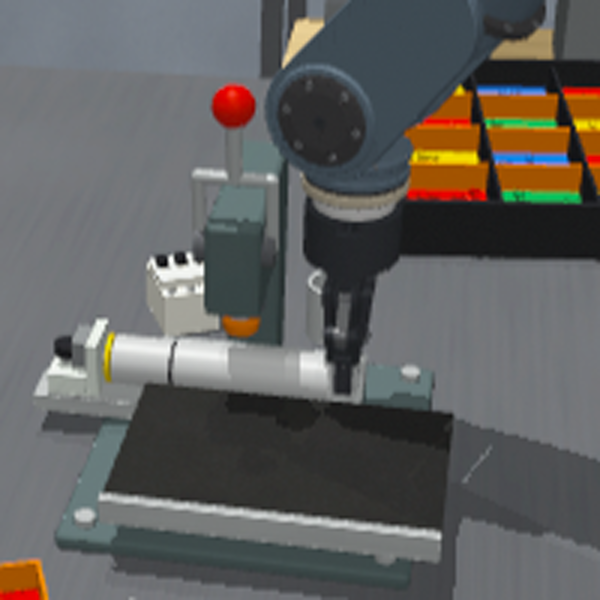

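>>> drive_tool --motion '[[[0,0.0005,0],[0,0,0],-1],[[0,0.001,0],[0,0,0],-1],[[0,0.001,0],[0,0,0],-1]]'

```text
clock: 14.52
tcp_pos: [455.5, -129.3, 61.5]
tool_rot: [[0.029, 1.0, 0.0], [1.0, -0.029, -0.002], [-0.002, 0.0, -1.0]]
contact_force: [-1.0, 1.1, 0.8]
gripper_width: 0.0
```

>>> drive_tool --motion '[[[0,0.0005,0],[0,0,0],-1],[[0,0.001,0],[0,0,0],-1],[[0,0.001,0],[0,0,0],-1]]'

```text
clock: 14.77
tcp_pos: [456.6, -129.3, 61.5]
tool_rot: [[0.028, 1.0, 0.0], [1.0, -0.028, -0.002], [-0.002, 0.0, -1.0]]
contact_force: [-0.7, 0.4, 0.5]
gripper_width: 0.5
```

>>> drive_tool --motion '[[[0,0.0005,0],[0,0,0],-1],[[0,0.001,0],[0,0,0],-1],[[0,0.001,0],[0,0,0],-1]]'

```text
clock: 15.02
tcp_pos: [457.5, -129.4, 61.5]
tool_rot: [[0.029, 1.0, 0.0], [1.0, -0.029, -0.002], [-0.002, 0.0, -1.0]]
contact_force: [-1.0, 1.2, 0.2]
gripper_width: -0.0
```

>>> drive_tool --motion '[[[0,0.0003,0],[0,0,0],-1],[[0,0.0006,0],[0,0,0],-1],[[0,0.0006,0],[0,0,0],-1]]'

```text
clock: 15.27
tcp_pos: [458.1, -129.4, 61.4]
tool_rot: [[0.028, 1.0, 0.0], [1.0, -0.028, -0.002], [-0.002, 0.0, -1.0]]
contact_force: [-2.1, 0.0, 0.8]
gripper_width: 0.0
```

>>> drive_tool --motion '[[[0,0.0003,0],[0,0,0],-1],[[0,0.0006,0],[0,0,0],-1],[[0,0.0006,0],[0,0,0],-1]]'

```text
clock: 15.52
tcp_pos: [458.7, -129.4, 61.5]
tool_rot: [[0.028, 1.0, 0.0], [1.0, -0.028, -0.002], [-0.002, 0.0, -1.0]]
contact_force: [-2.2, 0.6, 0.8]
gripper_width: 0.4
```

>>> drive_tool --motion '[[[0,0.0003,0],[0,0,0],-1],[[0,0.0006,0],[0,0,0],-1],[[0,0.0006,0],[0,0,0],-1]]'

```text
clock: 15.77
tcp_pos: [459.4, -129.4, 61.5]
tool_rot: [[0.028, 1.0, 0.0], [1.0, -0.028, -0.002], [-0.002, 0.0, -1.0]]
contact_force: [-0.9, 1.3, 1.6]
gripper_width: -0.3
```

```bash
python3 look.py 15 "([0,.0048,0],[0,0,0])"
```

```text
cmd [ 459.25 -129.29   61.72] [ -0.3  -79.09  61.72]
15.7667 [ 459.35 -129.44   61.48] [-0.86  1.3   1.57] [ -0.16 -78.98  61.48] -0.30328021098964153
```

View pics/t15c.png

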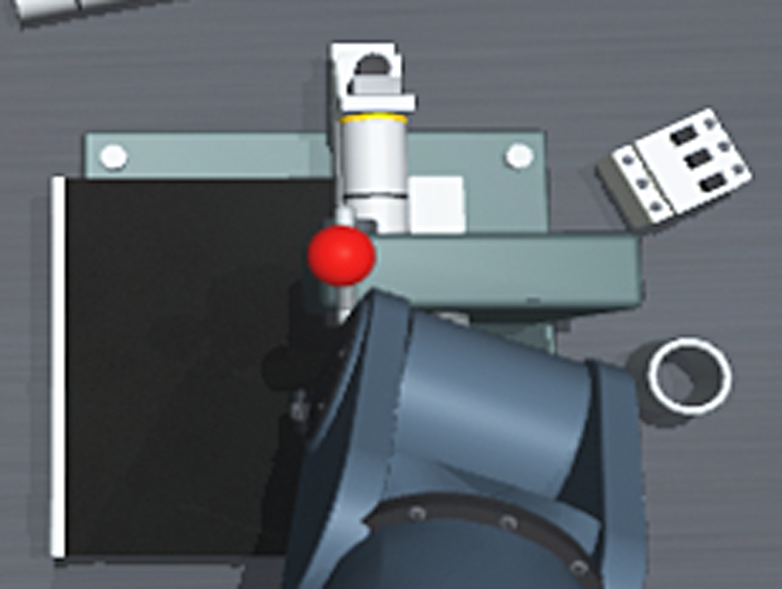

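>>> drive_tool --motion '[[[0,0.0003,0],[0,0,0],-1],[[0,0.0005,0],[0,0,0],-1],[[0,0.0005,0],[0,0,0],-1]]'

```text
clock: 16.12
tcp_pos: [459.8, -129.4, 61.5]
tool_rot: [[0.028, 1.0, 0.0], [1.0, -0.028, -0.002], [-0.002, 0.0, -1.0]]
contact_force: [-0.8, 0.3, 0.3]
gripper_width: 0.1
```

>>> drive_tool --motion '[[[0,0.0003,0],[0,0,0],-1],[[0,0.0005,0],[0,0,0],-1],[[0,0.0005,0],[0,0,0],-1]]'

```text
clock: 16.37
tcp_pos: [460.3, -129.5, 61.5]
tool_rot: [[0.028, 1.0, 0.0], [1.0, -0.028, -0.002], [-0.002, 0.0, -1.0]]
contact_force: [-2.7, 0.2, -0.2]
gripper_width: 0.2
```

>>> drive_tool --motion '[[[0,0.0003,0],[0,0,0],-1],[[0,0.0005,0],[0,0,0],-1],[[0,0.0005,0],[0,0,0],-1]]'

```text
clock: 16.62
tcp_pos: [460.8, -129.5, 61.5]
tool_rot: [[0.028, 1.0, 0.0], [1.0, -0.028, -0.002], [-0.002, 0.0, -1.0]]
contact_force: [-0.4, 1.3, 1.2]
gripper_width: -0.2
```

>>> drive_tool --motion '[[[0,0.0003,0],[0,0,0],-1],[[0,0.0005,0],[0,0,0],-1],[[0,0.0005,0],[0,0,0],-1]]'

```text
clock: 16.87
tcp_pos: [461.3, -129.5, 61.5]
tool_rot: [[0.028, 1.0, 0.0], [1.0, -0.028, -0.002], [-0.002, 0.0, -1.0]]
contact_force: [-2.4, 0.5, 1.2]
gripper_width: -0.1
```

>>> drive_tool --motion '[[[0,0.0003,0],[0,0,0],-1],[[0,0.0005,0],[0,0,0],-1],[[0,0.0005,0],[0,0,0],-1]]'

```text
clock: 17.12
tcp_pos: [461.6, -129.5, 61.4]
tool_rot: [[0.028, 1.0, -0.0], [1.0, -0.028, -0.002], [-0.002, -0.0, -1.0]]
contact_force: [-4.6, -0.0, 2.3]
gripper_width: -0.1
```

```bash
python3 look.py 16 "([0,.0025,0],[0,0,0])"
python3 - <<'E'
import cv2,numpy as np
a=np.hstack([cv2.resize(cv2.imread(f'pics/t{k}.png')[195:265,395:440],None,fx=5.5,fy=5.5,interpolation=cv2.INTER_CUBIC) for k in (8,15,16)])
cv2.imwrite('pics/cmp16.png',a)
E
```

```text
cmd [ 461.75 -129.36   61.72] [ -0.3  -76.59  61.72]
17.1167 [ 461.6  -129.47   61.45] [-4.56 -0.04  2.33] [ -0.19 -76.73  61.45] -0.12404015059077048
```

View pics/cmp16.png

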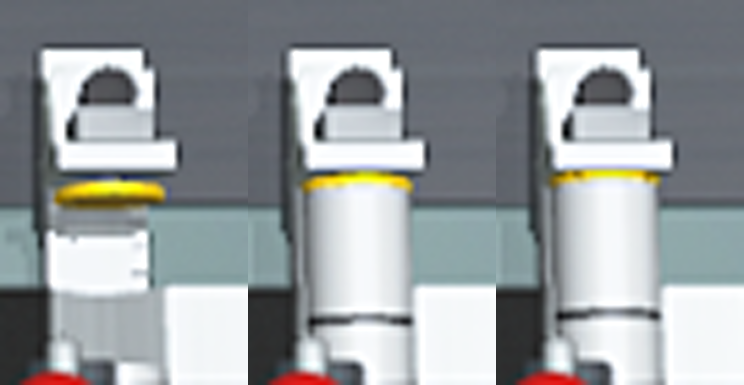

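>>> drive_tool --motion '[[[0,0.0003,0],[0,0,0],-1],[[0,0.0003,0],[0,0,0],-1],[[0,0.0003,0],[0,0,0],-1]]'

```text
clock: 17.47
tcp_pos: [461.9, -129.5, 61.4]
tool_rot: [[0.028, 1.0, -0.0], [1.0, -0.028, -0.001], [-0.001, -0.0, -1.0]]
contact_force: [-5.2, 1.0, 2.6]
gripper_width: 0.1
```

>>> drive_tool --motion '[[[0,0.0003,0],[0,0,0],-1],[[0,0.0003,0],[0,0,0],-1],[[0,0.0003,0],[0,0,0],-1]]'

```text
clock: 17.72
tcp_pos: [462.1, -129.5, 61.4]
tool_rot: [[0.028, 1.0, -0.0], [1.0, -0.028, -0.001], [-0.001, -0.0, -1.0]]
contact_force: [-6.7, 0.8, 3.7]
gripper_width: -0.3
```

```bash
python3 look.py 17 "([0,.0006,0],[0,0,0])"
python3 - <<'E'
import cv2,numpy as np
a=np.hstack([cv2.resize(cv2.imread(f'pics/t{k}.png')[195:265,395:440],None,fx=5.5,fy=5.5,interpolation=cv2.INTER_CUBIC) for k in (8,16,17)])
cv2.imwrite('pics/cmp17.png',a)
E
```

```text
cmd [ 462.35 -129.38   61.72] [ -0.3  -75.99  61.72]
17.7167 [ 462.05 -129.45   61.43] [-6.73  0.81  3.74] [ -0.22 -76.28  61.43] -0.25783466743005923
```

View pics/cmp17.png

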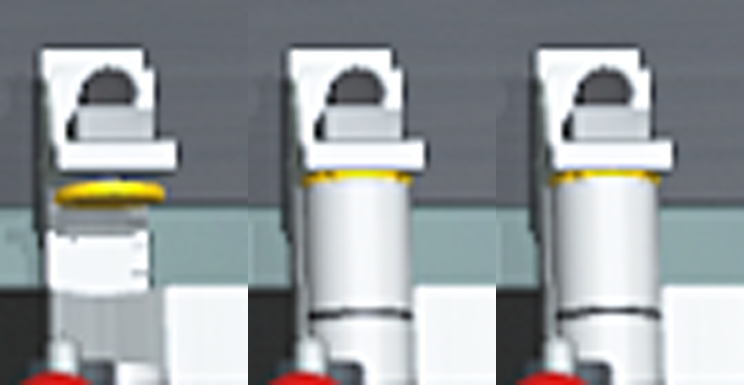

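>>> drive_tool --motion '[[[0,-0.002,0],[0,0,0],-1],[[0,-0.006,0],[0,0,0],-1],[[0,-0.016,0],[0,0,0],-1],[[0,-0.04,0],[0,0,0],-1],[[0,-0.07,-0.01],[0,0,0],-1],[[0,-0.08,-0.04],[0,0,0],-1],[[0,-0.1,-0.075],[0,0,0],-1],[[0,-0.11,-0.11],[0,0,0],-1],[[0,-0.11,-0.11],[0,0,0],-1],[[0,-0.11,-0.11],[0,0,0],-1]]'

```text
clock: 18.65
tcp_pos: [352.5, -126.6, 172.9]
tool_rot: [[0.029, 1.0, 0.005], [1.0, -0.029, -0.004], [-0.004, 0.005, -1.0]]
contact_force: [0.1, 0.8, 0.2]
gripper_width: -0.1
```

```bash
python3 look.py 18 "([0,-.11,-.11],[0,0,0])"
python3 - <<'E'
from m import *
snap('side','s18.png')
a=cv2.imread('pics/s18.png')[130:330,290:490]
cv2.imwrite('pics/s18c.png',cv2.resize(a,None,fx=3,fy=3,interpolation=cv2.INTER_CUBIC))
t=load('t18');s=load('s18')
k=lambda im:(lambda m:(m['m10']/m['m00'],m['m01']/m['m00']))(cv2.moments(((im[...,0]>150)&(im[...,1]<60)&(im[...,2]<60)).astype(np.uint8)*R0(im)))
def R0(im):
    m=np.zeros(im.shape[:2],np.uint8);return m
def cen(d,box):
    im=d['image'].astype(int);m=((im[...,0]>120)&(im[...,1]<70)&(im[...,2]<70)).astype(np.uint8)
    z=np.zeros_like(m);u0,v0,u1,v1=box;z[v0:v1,u0:u1]=m[v0:v1,u0:u1]
    M=cv2.moments(z,True);return M['m10']/M['m00'],M['m01']/M['m00'],M['m00']
a=cen(t,(385,255,425,290));b=cen(s,(350,150,385,180));print(a,b)
p,e=tri((t,*a[:2]),(s,*b[:2]));print(p,inV(p),e)
E
```

```text
cmd [ 352.38 -126.15  171.71] [  -0.46 -186.    171.71]
18.65 [ 352.52 -126.59  172.89] [0.1  0.76 0.19] [  -0.02 -185.85  172.89] -0.09525631216388734
(404.90939597315435, 271.86577181208054, 298.0) (367.5548387096774, 164.69032258064516, 155.0)
[540.65 -75.49 323.02] [-56.36   0.77 323.02] [np.float64(0.8843853339851709), np.float64(0.8843853339851401)]
```

View pics/t18c.png

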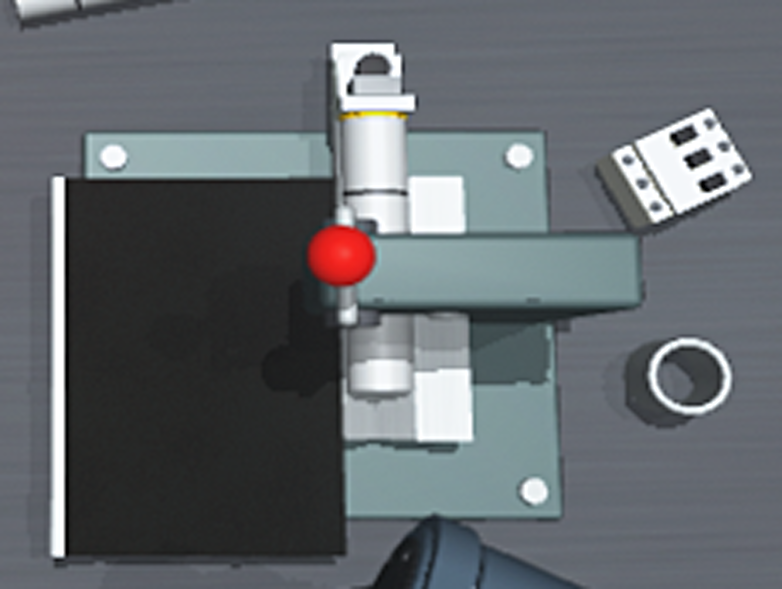

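View pics/s18c.png

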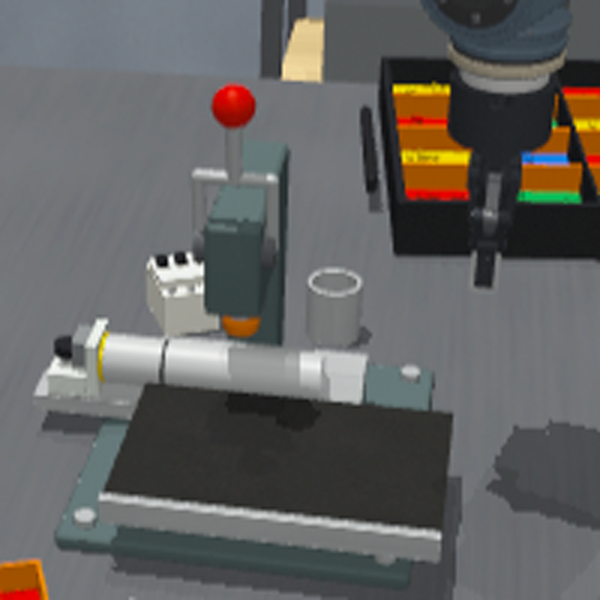

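Run:
```python
from m import *
p,R0=cmd();t=V(-56.4,.5,400);print((R0.T@(t-p)).round(1),R.from_matrix(R0.T@rot(0)).as_rotvec(degrees=True))
```

```text
[  55.9  186.5 -228.3] [ 0.04  0.03 89.97]
```

>>> drive_tool --motion '[[[0,0,-0.04],[0,0,7],-1],[[0,0,-0.08],[0,0,14],0],[[0,0,-0.12],[0,0,21],1],[[0,0,-0.16],[0,0,28],1],[[0,0,-0.2],[0,0,35],1],[[0,0,-0.228],[0,0,42],1],[[0.01,0.04,-0.228],[0,0,49],1],[[0.02,0.075,-0.228],[0,0,56],1],[[0.03,0.11,-0.228],[0,0,63],1],[[0.04,0.145,-0.228],[0,0,70],1],[[0.05,0.18,-0.228],[0,0,77],1],[[0.056,0.1865,-0.228],[0,0,84],1],[[0.056,0.1865,-0.228],[0,0,90],1],[[0.056,0.1865,-0.228],[0,0,90],1],[[0.056,0.1865,-0.228],[0,0,90],1],[[0.056,0.1865,-0.228],[0,0,90],1]]'

```text
clock: 20.13
tcp_pos: [540.2, -75.3, 398.6]
tool_rot: [[1.0, -0.025, -0.001], [-0.025, -1.0, -0.001], [-0.001, 0.001, -1.0]]
contact_force: [-0.3, -0.5, 1.2]
gripper_width: 85.5
```

```bash
python3 look.py 19 "([.056,.1865,-.228],[0,0,90])"
python3 - <<'E'
from m import *
print(ctrl.sense()['tool_rot'])
w=load('w19');im=w['image'].astype(int);m=((im[...,0]>120)&(im[...,1]<70)&(im[...,2]<70)).astype(np.uint8)
n,l,st,ce=cv2.connectedComponentsWithStats(m);i=1+st[1:,4].argmax();print(st[i],ce[i],proj(w,[540.6,-75.5,323]))
E
```

```text
cmd [540.38 -75.31 399.68] [-56.53   0.5  399.68]
20.1333 [540.24 -75.33 398.59] [-0.27 -0.53  1.24] [-56.5    0.36 398.59] 85.47067860132535
[[ 1.   -0.03  0.  ]
 [-0.03 -1.   -0.  ]
 [ 0.    0.   -1.  ]]
[ 291  234   53   54 2253] [317.52 260.8 ] (316.36867765892987, 262.0201777951277)
```

View pics/w19.png

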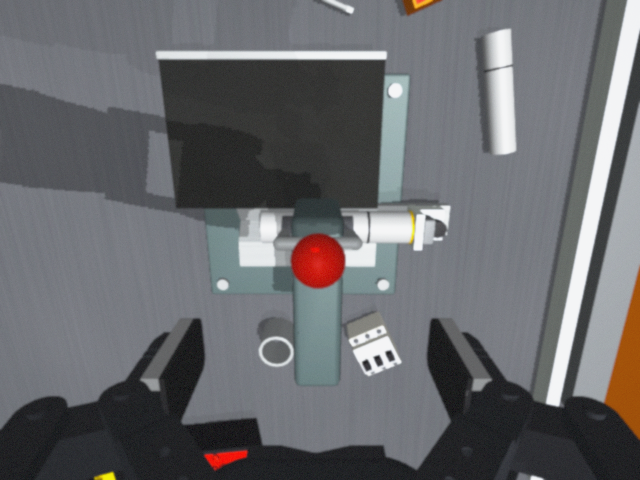

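>>> drive_tool --motion '[[[0,0,0.03],[0,0,0],1],[[0,0,0.06],[0,0,0],1],[[0,0,0.08],[0,0,0],1],[[0,0,0.089],[0,0,0],1],[[0,0,0.089],[0,0,0],1],[[0,0,0.089],[0,0,0],-1],[[0,0,0.089],[0,0,0],-1],[[0,0,0.089],[0,0,0],-1],[[0,0,0.089],[0,0,0],-1],[[0,0,0.089],[0,0,0],-1],[[0,0,0.089],[0,0,0],-1],[[0,0,0.089],[0,0,0],-1],[[0,0,0.089],[0,0,0],-1]]' --force 25

```text
clock: 21.32
tcp_pos: [541.4, -75.4, 311.6]
tool_rot: [[1.0, -0.028, 0.004], [-0.028, -1.0, -0.002], [0.004, 0.002, -1.0]]
contact_force: [4.8, -0.1, 3.7]
gripper_width: 30.3
```

```bash
python3 look.py 20 "([0,0,.089],[0,0,0])"
python3 - <<'E'
from m import *
p,R0=cmd()
k0=np.array([-56.7,323.1])
for d in range(0,81,5):
    th=np.radians(10+d);print(d,'y %.4f z %.4f'%((-35-125*np.sin(th)-k0[0])/1000,-(200+125*np.cos(th)-k0[1])/1000))
E
```

```text
cmd [540.39 -75.38 310.68] [-56.46   0.51 310.68]
21.3167 [541.45 -75.39 311.55] [ 4.8  -0.06  3.74] [-56.48   1.57 311.55] 30.301085814062596
0 y -0.0000 z -0.0000
5 y -0.0107 z 0.0024
10 y -0.0211 z 0.0056
15 y -0.0311 z 0.0098
20 y -0.0408 z 0.0148
25 y -0.0500 z 0.0207
30 y -0.0586 z 0.0273
35 y -0.0667 z 0.0347
40 y -0.0741 z 0.0428
45 y -0.0807 z 0.0514
50 y -0.0866 z 0.0606
55 y -0.0916 z 0.0703
60 y -0.0958 z 0.0803
65 y -0.0990 z 0.0907
70 y -0.1014 z 0.1014
75 y -0.1028 z 0.1122
80 y -0.1033 z 0.1231
```

View pics/w20.png

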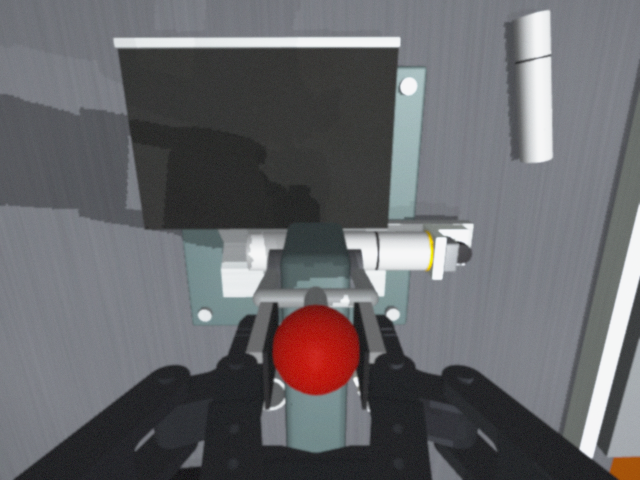

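>>> drive_tool --motion '[[[0.001,-0.0053,0.001],[0,0,0],-1],[[0.001,-0.0107,0.0024],[0,0,0],-1],[[0.001,-0.0159,0.004],[0,0,0],-1],[[0.001,-0.0211,0.0056],[0,0,0],-1],[[0.001,-0.0262,0.0076],[0,0,0],-1],[[0.001,-0.0311,0.0098],[0,0,0],-1],[[0.001,-0.0408,0.0148],[0,0,0],-1],[[0.001,-0.05,0.0207],[0,0,0],-1],[[0.001,-0.0586,0.0273],[0,0,0],-1],[[0.001,-0.0586,0.0273],[0,0,0],-1]]'

```text
clock: 22.25
tcp_pos: [543.0, -15.1, 282.2]
tool_rot: [[1.0, -0.027, 0.0], [-0.027, -1.0, -0.0], [0.0, 0.0, -1.0]]
contact_force: [1.3, 4.8, 1.1]
gripper_width: 30.1
```

```bash
python3 look.py 21 "([.001,-.0586,.0273],[0,0,0])"
python3 - <<'E'
from m import *
snap('side','s21.png')
a=cv2.imread('pics/s21.png')[130:330,290:490]
cv2.imwrite('pics/s21c.png',cv2.resize(a,None,fx=3,fy=3,interpolation=cv2.INTER_CUBIC))
E
```

```text
cmd [543.06 -16.85 283.34] [-115.03    1.55  283.34]
22.25 [543.   -15.1  282.19] [1.28 4.79 1.11] [-116.79    1.44  282.19] 30.069482832751728
```

View pics/w21.png

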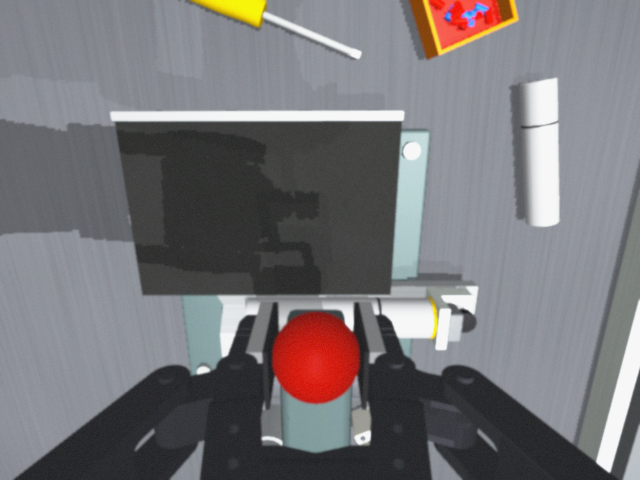

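View pics/s21c.png

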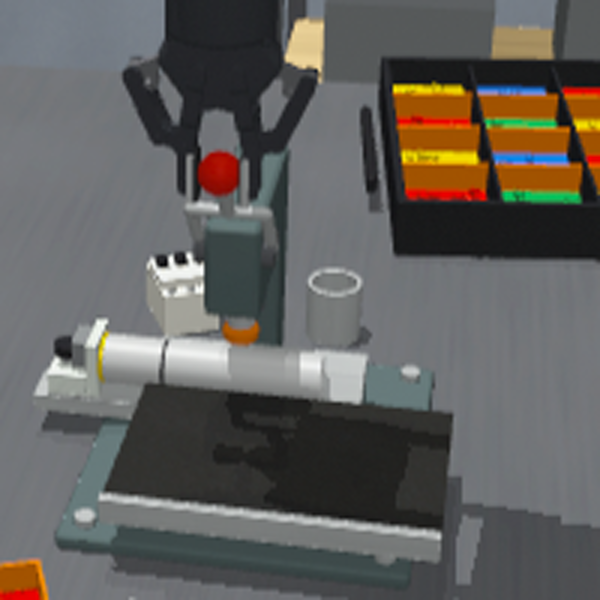

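>>> drive_tool --motion '[[[0,-0.0041,0.0037],[0,0,0],-1],[[0,-0.0081,0.0074],[0,0,0],-1],[[0,-0.0155,0.0155],[0,0,0],-1],[[0,-0.0221,0.0241],[0,0,0],-1],[[0,-0.028,0.0333],[0,0,0],-1],[[0,-0.033,0.043],[0,0,0],-1],[[0,-0.0372,0.053],[0,0,0],-1],[[0,-0.0404,0.0634],[0,0,0],-1],[[0,-0.0416,0.0688],[0,0,0],-1],[[0,-0.0428,0.0741],[0,0,0],-1],[[0,-0.0435,0.0795],[0,0,0],-1],[[0,-0.0435,0.0795],[0,0,0],-1]]'

```text
clock: 23.4
tcp_pos: [544.1, 26.7, 202.3]
tool_rot: [[1.0, -0.029, -0.001], [-0.029, -1.0, -0.001], [-0.001, 0.001, -1.0]]
contact_force: [1.7, 2.3, -2.9]
gripper_width: 30.8
```

>>> drive_tool --motion '[[[0,-0.0005,0.0025],[0,0,0],-1],[[0,-0.0007,0.0055],[0,0,0],-1],[[0,-0.001,0.008],[0,0,0],-1],[[0,-0.001,0.011],[0,0,0],-1],[[0,-0.0012,0.0135],[0,0,0],-1],[[0,-0.0012,0.0155],[0,0,0],-1],[[0,-0.0012,0.0163],[0,0,0],-1],[[0,-0.0012,0.0163],[0,0,0],-1]]'

```text
clock: 24.07
tcp_pos: [544.2, 27.7, 186.8]
tool_rot: [[1.0, -0.029, -0.0], [-0.029, -1.0, -0.002], [-0.0, 0.002, -1.0]]
contact_force: [-2.3, 1.3, 0.7]
gripper_width: 30.2
```

```bash
python3 -c "
from m import *
did([0,-.0435,.0795],[0,0,0])"
python3 look.py 22 "([0,-.0012,.0163],[0,0,0])"
python3 - <<'E'
from m import *
snap('side','s22.png')
a=cv2.imread('pics/s22.png')[130:330,290:490]
cv2.imwrite('pics/s22c.png',cv2.resize(a,None,fx=3,fy=3,interpolation=cv2.INTER_CUBIC))
E
```

```text
cmd [544.35  27.75 187.5 ] [-159.66    1.59  187.5 ]
24.0667 [544.21  27.68 186.83] [-2.26  1.25  0.66] [-159.58    1.45  186.83] 30.241594121999256
```

View pics/s22c.png

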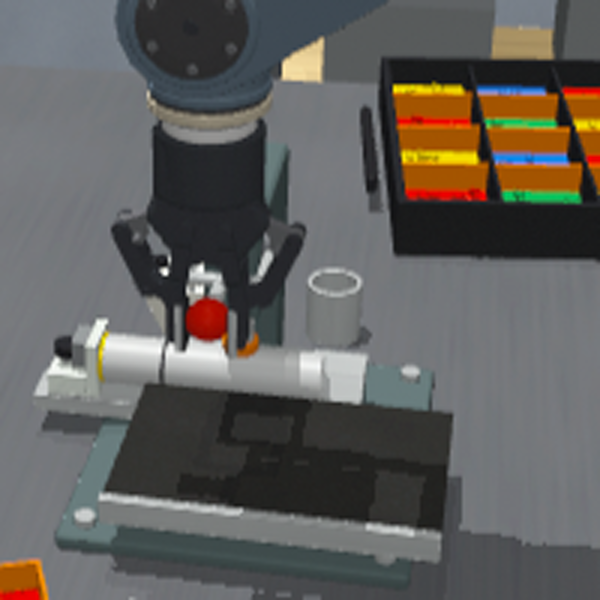

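View pics/w22.png

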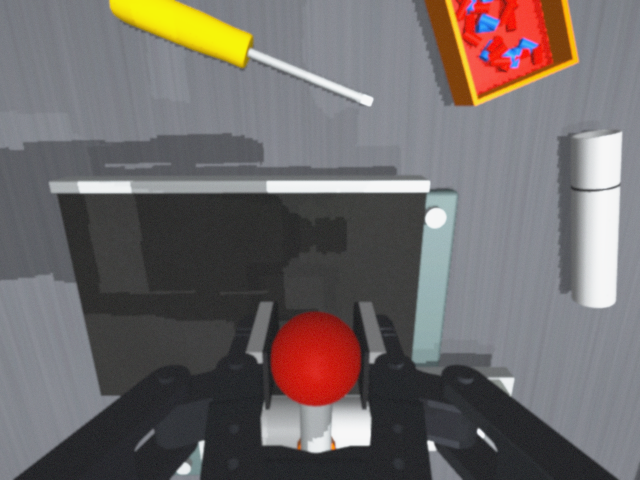

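>>> drive_tool --motion '[[[0,0,0.001],[0,0,0],-1],[[0,0,0.002],[0,0,0],-1],[[0,0,0.002],[0,0,0],-1]]'

```text
clock: 24.47
tcp_pos: [544.2, 27.7, 185.1]
tool_rot: [[1.0, -0.028, 0.0], [-0.028, -1.0, -0.002], [0.0, 0.002, -1.0]]
contact_force: [-4.7, 1.4, 2.1]
gripper_width: 30.4
```

>>> drive_tool --motion '[[[0,0,0.001],[0,0,0],-1],[[0,0,0.002],[0,0,0],-1],[[0,0,0.002],[0,0,0],-1]]'

```text
clock: 24.72
tcp_pos: [544.3, 27.7, 183.0]
tool_rot: [[1.0, -0.028, 0.0], [-0.028, -1.0, -0.002], [0.0, 0.002, -1.0]]
contact_force: [-4.7, 0.4, 2.7]
gripper_width: 30.4
```

>>> drive_tool --motion '[[[0,0,0.001],[0,0,0],-1],[[0,0,0.002],[0,0,0],-1],[[0,0,0.002],[0,0,0],-1]]'

```text
clock: 24.97
tcp_pos: [544.4, 27.6, 182.1]
tool_rot: [[1.0, -0.028, 0.001], [-0.028, -1.0, -0.002], [0.001, 0.002, -1.0]]
contact_force: [-8.6, 0.8, 13.4]
gripper_width: 30.4
```

>>> drive_tool --motion '[[[0,0,0.001],[0,0,0],-1],[[0,0,0.002],[0,0,0],-1],[[0,0,0.002],[0,0,0],-1]]'

```text
clock: 25.22
tcp_pos: [544.4, 27.6, 180.9]
tool_rot: [[1.0, -0.028, 0.001], [-0.028, -1.0, -0.002], [0.001, 0.002, -1.0]]
contact_force: [-13.1, 0.4, 21.4]
gripper_width: 30.2
```

```bash
python3 look.py 23 "([0,0,.008],[0,0,0])"
python3 - <<'E'
from m import *
for k in (20,21,22,23):
    w=load('w%d'%k);im=w['image'].astype(int);m=((im[...,0]>100)&(im[...,1]<70)&(im[...,2]<70)).astype(np.uint8);m[:270]=0
    n,l,st,ce=cv2.connectedComponentsWithStats(m);i=1+st[1:,4].argmax();print(k,st[i],ce[i])
E
```

```text
cmd [544.35  27.74 179.5 ] [-159.65    1.59  179.5 ]
25.2167 [544.44  27.62 180.86] [-13.14   0.39  21.37] [-159.53    1.69  180.86] 30.239952424551433
20 [ 273  305   86   90 6108] [315.64 349.63]
21 [ 272  312   88   91 6281] [315.49 357.08]
22 [ 271  312   90   94 6705] [315.31 358.66]
23 [ 270  314   91   95 6858] [314.83 361.09]
```

>>> drive_tool --motion '[[[0,0,-0.002],[0,0,0],-1],[[0,0,-0.002],[0,0,0],0],[[0,0,-0.002],[0,0,0],1],[[0,0,-0.002],[0,0,0],1],[[0,0,-0.002],[0,0,0],1],[[0,0,-0.002],[0,0,0],1],[[0,0,-0.002],[0,0,0],1],[[0,0,-0.03],[0,0,0],1],[[0,0,-0.07],[0,0,0],1],[[0,-0.03,-0.1],[0,0,0],1],[[0,-0.07,-0.12],[0,0,0],1],[[0,-0.11,-0.14],[0,0,0],1],[[0,-0.15,-0.16],[0,0,0],1],[[0,-0.15,-0.16],[0,0,0],1],[[0,-0.15,-0.16],[0,0,0],1]]'

```text
clock: 26.57
tcp_pos: [548.8, 180.2, 340.1]
tool_rot: [[1.0, -0.025, 0.003], [-0.025, -1.0, -0.001], [0.003, 0.001, -1.0]]
contact_force: [-0.6, -0.5, -0.8]
gripper_width: 85.3
```

```bash
python3 look.py 24 "([0,-.15,-.16],[0,0,0])"
python3 - <<'E'
from m import *
snap('side','s24.png')
a=cv2.imread('pics/s24.png')[130:330,290:490]
cv2.imwrite('pics/s24c.png',cv2.resize(a,None,fx=3,fy=3,interpolation=cv2.INTER_CUBIC))
t=load('t24');s=load('s24')
def cen(d,box):
    im=d['image'].astype(int);m=((im[...,0]>120)&(im[...,1]<70)&(im[...,2]<70)).astype(np.uint8)
    z=np.zeros_like(m);u0,v0,u1,v1=box;z[v0:v1,u0:u1]=m[v0:v1,u0:u1]
    M=cv2.moments(z,True);return (M['m10']/M['m00'],M['m01']/M['m00'],M['m00']) if M['m00'] else None
a=cen(t,(325,245,430,300));b=cen(s,(335,200,385,280));print(a,b)
if a and b:
    p,e=tri((t,*a[:2]),(s,*b[:2]));print(p,inV(p),e)
E
```

```text
cmd [548.61 177.81 339.38] [-309.78    1.66  339.38]
26.5667 [548.76 180.22 340.12] [-0.63 -0.54 -0.76] [-312.19    1.75  340.12] 85.30007198944595
(338.63392857142856, 277.36607142857144, 224.0) (358.8834355828221, 237.6319018404908, 163.0)
[543.57  27.69 199.34] [-159.57    0.82  199.34] [np.float64(0.8985013534002705), np.float64(0.8985013534004309)]
```

View pics/s24c.png

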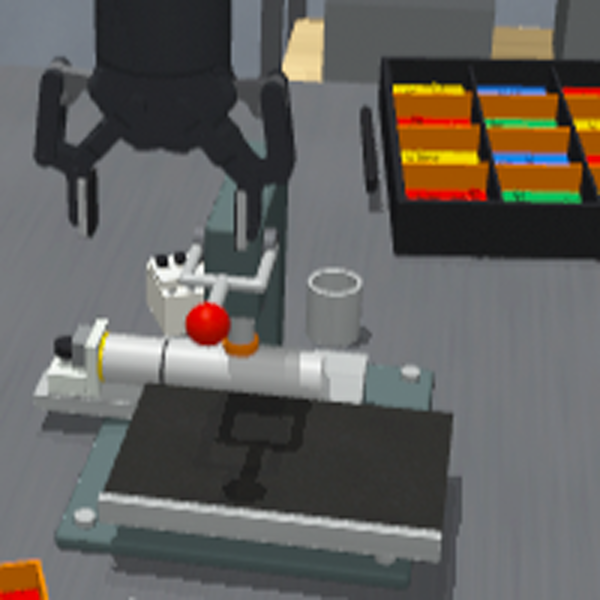

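View pics/t24c.png

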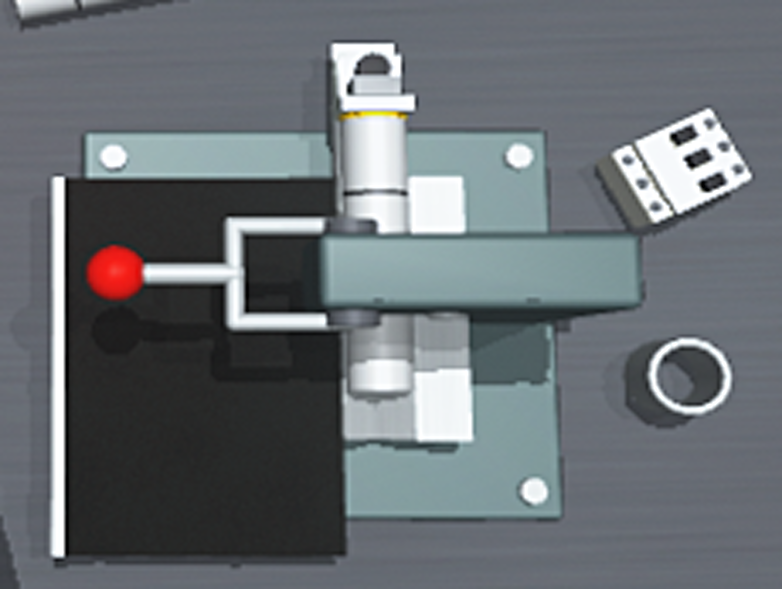

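```bash
python3 -c "
from workcell import ctrl
print(ctrl.job_done())"
```

```text
the job is handed in; nothing more can be done
None
```

The job is handed in at about 27 s. The conduit lies in the vee with the plunger pressed home and the clamp lever fully down. `job_done` gave no verdict.

**What I did**
- **Rolling:** I rolled the conduit (the largest piece, at top pixel (373, 297)) across the plate at about 40 mm/s, with the open gripper leaned 45° behind it. The fingers did not square it on the plate. It stayed about 0.24 rad crooked until it tipped into the vee and straightened there.
- **Length stop:** I slid the conduit with shut fingers at its near end. Sliding took about 1–2 N and rose to about 6.7 N against the solid stop, well under the 20 N slip limit. I then backed off and left it free for about 0.8 s or more before touching the lever.
- **Clamp:** I gripped the knob and swung it along its arc until I felt the end stop (about 21 N), then let go and moved the arm clear.

**Last checks**
- **Lever:** the knob measured 199 mm high and 160 mm to the feed side, against a nominal 200 and 160, so the lever is level.
- **Conduit and stop:** the plunger is still flat against the stop and the stop's image position is unchanged. The conduit looks square in the vee by eye.
- **Other things on the bench:** the breaker and coupling look unmoved. I did not measure the driver and bin, but the arm never went near them.
- **Not measured:** I could not read the pad force directly. I saw the ram down on the conduit and rely on the lever being at its end stop. The two-view fits left residuals of about 0.9 mm, within the camera calibration.

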